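# Lay fuel in the fire basket

### The job

Swing the trivet right clear of the cold fire basket and leave it there; then use the shovel to scoop fuel lumps from the tray and tip at least three of them into the basket, never handling the lumps with the fingers. Finish with the shovel laid flat, right way up, on the bare hearth, every lump either in the basket or still in the tray, and the bottle, mug and books left alone.

Things in the scene. Friction and masses are not known exactly. Their poses are not given: they have to be found in the camera images.
- basket: Fixed open-topped fire basket of dark steel bars, 174 mm square outside, 150 mm inside; origin at the middle of its foot on the hearth. Inner floor 20 mm up, top rail 109 mm up; three corners have balls up to 128 mm, the fourth (-x, +y of its frame) the trivet's hinge, up to 138 mm. Its x points roughly away from the robot.
- trivet (a joint): Swing angle (rad) of the trivet, a steel arm with a 96 mm round plate over the basket, on a stiff upright hinge that stays where left. 0 = arm along the basket's diagonal, plate centred over it; grows clockwise from above: the free end moves out over the basket's -y side, then towards the robot. From 1.35 the plate is wholly clear of the mouth; stop at 2.4. Needs about 2.5 N at the knob.
- trivet_hinge (a point): Point on the trivet's upright hinge axis, at arm height (127 mm above the hearth); the arm is a 12 mm bar, the plate (113 mm from the axis to its middle) spans 124 to 130 mm above the hearth.
- trivet_knob (a point): Top middle of the trivet's upright wooden knob, an 18 mm round peg at the free end, 180 mm from the hinge axis; it stands 52 mm up from the arm, from 127 to 179 mm above the hearth.
- tray: Fixed steel fuel tray, 190 mm long (x), 125 mm wide (y, 117 mm inside), floor 4 mm thick; origin at the middle of its underside. Side walls 53 mm high, back wall at +x 73 mm high (inner face at x = +91 mm); the -x end is open, without a lip. The lumps lie in it.
- shovel: Loose hearth shovel of dark steel with a wooden handle, 195 mm long, 0.28 kg. Pan 112 mm long, 92 mm wide outside, floor 2.5 mm thick, sides 30 mm high, back wall 42 mm high; the front 27 mm is floor only. Origin at the middle of the pan's underside; x points to the front lip, z up.
- shovel_grip (a point): Middle of the shovel's handle, a level wooden bar along x, 82 mm long, 18 mm wide (y), 24 mm high, behind the pan: 97 mm behind the shovel's origin and 62 mm above its underside (handle spans 50 to 74 mm).
- shovel_lip (a point): Middle of the pan's front edge, on its underside, 55 mm ahead of the shovel's origin.
- lump0: Black pressed fuel lump, a flattened round pillow 44 mm across and 32 mm thick, about 40 g; origin at its middle. One of five alike.
- lump1: Black pressed fuel lump, a flattened round pillow 44 mm across and 32 mm thick, about 40 g; origin at its middle. One of five alike.
- lump2: Black pressed fuel lump, a flattened round pillow 44 mm across and 32 mm thick, about 40 g; origin at its middle. One of five alike.
- lump3: Black pressed fuel lump, a flattened round pillow 44 mm across and 32 mm thick, about 40 g; origin at its middle. One of five alike.
- lump4: Black pressed fuel lump, a flattened round pillow 44 mm across and 32 mm thick, about 40 g; origin at its middle. One of five alike.
- bottle: Bystander: amber bottle 62 mm wide, 210 mm high; origin under its middle.
- mug: Bystander: glass mug 76 mm wide, 120 mm high, handle to its +y; origin under its middle.
- books: Bystander: stack of books, 110 by 160 mm, 68 mm high; origin under its middle.
There are look-alikes about, which are no part of the job. What is shaped like the shovel but turquoise is not meant.

How it is judged:
By the outcome, as a careful person would: the job done as asked, in the order asked, and still so for the second after the job is handed in, with the robot touching nothing.
It also fails if it takes over 72 s, if anything falls off the work surface, if the arm or the gripper's body presses on something with over 40 N, if the wrist force passes 120 N, or if a joint passes its speed limit or range.

### The arm

A 6-joint arm with a two-finger parallel gripper is mounted at the origin on the work surface. World frame = base frame: x ahead of the robot, y to its left, z up, the work surface at z = 0. Lengths are in m, angles in degrees, forces in N, time in s.
With the tool pointing down it reaches from about 0.4 to 0.825 m from the base axis. Payload 7 kg.
Tool frame: the origin (TCP) lies on the centre line of the jaws, within the pads' length; the fingertips stand 19 mm ahead of it and the grasp point (between the pads) is the TCP; z points along the fingers, y is the line along which they close (so a half turn about z gives the same grasp; the last joint's range is limited). The gripper opens to 88 mm and grips with 3 to 60 N. Pads are 19 mm wide; open, the fingers measure 130 mm over their backs; the gripper's body (78 mm by 193 mm) begins 47 mm behind the grasp point.
Start: joints at [89.616, 20.546, 0.682, 0, -70.136, -16.507], TCP at [0.196, 0.646, 0.246] pointing down, gripper open.
Joint ranges: [-176.03, 176.03], [-82.01, 121.73], [-58.28, 71.71], [-173.87, 95.51], [-174.79, -0.11], [-173.66, 173.66]. Speed limits (degrees/s): [136.94, 136.94, 172.46, 180, 180, 180].

### API

Orientations are given as [roll, pitch, yaw] about the fixed x, y, z axes, in that order (R = Rz(yaw) Ry(pitch) Rx(roll)).
In Python, from plant import ctrl gives the robot as it stands.
- The arm moves only by the tool move_arm, never from a script. Its argument "motion" is a list of rows, each a list of 3 entries, a list of its own where there are three numbers: the shift along the tool's x, y, z in mm, then the turn, a rotation vector about the tool's x, y, z in degrees, then the closure, from 0 (fully open) to 1 (shut). A call has 1 to 10 rows; each row is the pose to reach, as a shift and turn from the pose commanded when the call began, along the tool's axes at that moment; what a row does not reach only later rows make up. A row lasts 1/12 s, in which the tool goes at most 41.7 mm and 7.16 degrees, less where a joint would pass 70% of its speed; a pose out of reach is approached as far as the arm can. A call with a gripper value outside its range is refused whole. The fingers move at their own pace and stop on an object; the grip force is fixed at half the most. Time passes only in rows, so rows that repeat a pose let the fingers close. It gives the time, the measured TCP pose, the force, the opening and the grip force at its end, in the units of the state.
- ctrl.get_obs(): the state, without advancing time (a new reading comes with each control period).
- ctrl.snapshot(name): name is "side" or "top"; returns a dict with "color" (480x640x3 uint8, blue, green, red), "camera_matrix" (3x3 intrinsics, pixels), "cam_to_world" (4x4, takes a point from camera to world coordinates). Camera axes: x right, y up, looking along -z (the intrinsics and any distortion apply to the point x, -y, -z); pixel columns grow to the right and rows downward; lengths in m; the calibration is good to about 2 mm. A picture is of the moment at which its call begins. There is no depth.
- ctrl.close_job(): hands the job in; it is judged then, once.
The state is a dict: "clock": time; "joint_pos": joint angles; "qvel": joint speeds; "tau": joint torques, N m; "tool_pos": TCP position; "orientation": TCP orientation; "force": force on the tool from outside, world axes, zero at the start; "moment": the same for the moment, N m; "opening": finger opening in m; "gripper_force": force on a finger pad.
Only numpy, scipy, OpenCV 4.12 (cv2) and the standard library are available. Lean on these libraries where they do the work, as an engineer would, in place of code of your own. Each camera call takes 0.05 s, during which the arm holds its last target. There are 200 camera calls.

## Working session

There is one attempt and no reset: what is moved stays moved. The work goes in short steps, Python scripts to look and compute and a tool call to move; the robot and the scene stay as the last step left them, time stands still between calls to the robot, and variables do not carry over. Pictures are saved under pics/ and viewed, at most 10 in all, crops included, and the job is handed in when it is done.

Besides the shell and the picture viewer there is one more tool, called after "Request:" as a command line: name --argument value ..., lists and objects as JSON in quotes. move_arm: Moves the arm, as the interface text tells. Its arguments: {"type":"object","properties":{"motion":{"type":"array"}},"required":["motion"]}

```bash
mkdir -p pics; ls; python3 - <<'E'
from plant import ctrl
import cv2,numpy as np
for n in("top","side"):
    s=ctrl.snapshot(n); cv2.imwrite(f"pics/{n}0.png",s["color"]); print(n,s["camera_matrix"].round(1).tolist(),s["cam_to_world"].round(3).tolist(),[k for k in s])
o=ctrl.get_obs();print(o)
E
```

```text
pics
top [[540.7, 0.0, 326.3], [0.0, 540.7, 239.9], [0.0, 0.0, 1.0]] [[-0.014, 0.986, -0.165, 0.351], [-1.0, -0.016, -0.007, 0.103], [-0.01, 0.165, 0.986, 1.275], [0.0, 0.0, 0.0, 1.0]] ['color', 'camera_matrix', 'cam_to_world']
side [[456.9, 0.0, 322.5], [0.0, 456.9, 241.3], [0.0, 0.0, 1.0]] [[0.999, 0.012, -0.045, 0.492], [-0.042, 0.621, -0.783, -0.699], [0.019, 0.784, 0.621, 0.772], [0.0, 0.0, 0.0, 1.0]] ['color', 'camera_matrix', 'cam_to_world']
{'clock': 0.1, 'joint_pos': array([ 8.96149535e+01,  2.05868905e+01,  6.39294823e-01, -1.73048689e-02,
       -7.01346543e+01, -1.65064947e+01]), 'qvel': array([ 0.0407209 , -0.12046355,  0.07159007,  0.0762291 ,  0.0371624 ,
       -0.00491696]), 'tau': array([-2.30721467e-03, -5.84159195e+01,  2.93751526e+01,  7.01553226e+00,
        1.01396267e-02, -4.86639669e-05]), 'tool_pos': array([0.19604029, 0.64548738, 0.24472474]), 'orientation': array([ 1.79916517e+02, -7.77316516e-03, -1.68974276e+01]), 'force': array([-0.51095294,  0.49249417,  0.08462789]), 'moment': array([-0.00440836, -0.00554537,  0.05618214]), 'gripper_force': 0.0, 'opening': 0.08758149817366381}
```

View pics/top0.png

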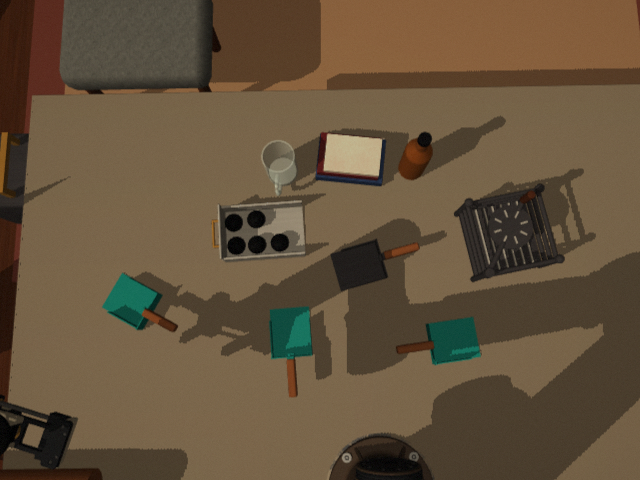

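View pics/side0.png

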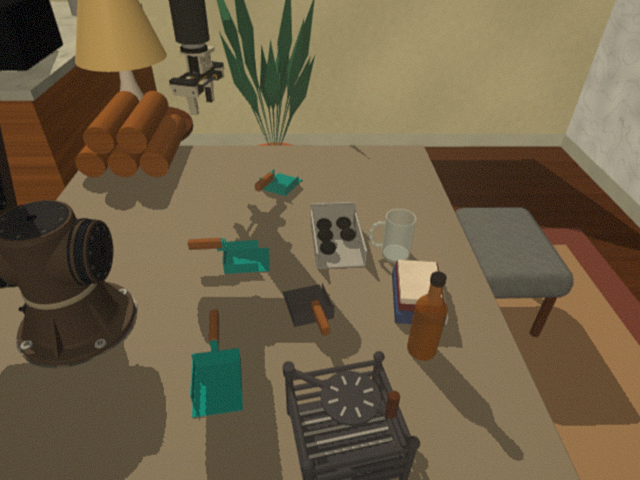

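The thing wanted is the dark shovel, pan at top (360,265) and handle at (402,251). It could be confused with the turquoise shovels at (132,300), (291,333) and (455,340), which I rule out by colour. The tray is at (262,231) with its open end to the right, the basket at (510,232), the knob near (528,197). I'll check the choice in a close crop.

```bash
cat > h.py <<'E'
import numpy as np,cv2
from plant import ctrl
def snap(n,save=None):
    s=ctrl.snapshot(n)
    if save: cv2.imwrite(f"pics/{save}.png",s["color"])
    return s
def ray(s,p):
    K=s["camera_matrix"];T=s["cam_to_world"]
    d=np.linalg.inv(K)@np.array([p[0],p[1],1.]);d=T[:3,:3]@(d*[1,-1,-1])
    return T[:3,3],d/np.linalg.norm(d)
def plane(s,p,z):
    o,d=ray(s,p);return o+d*(z-o[2])/d[2]
def tri(a,pa,b,pb):
    o,d=ray(a,pa);q,e=ray(b,pb)
    t=np.linalg.lstsq(np.c_[d,-e],q-o,rcond=None)[0];A=o+d*t[0];B=q+e*t[1]
    return (A+B)/2,np.linalg.norm(A-B)
def proj(s,P):
    T=s["cam_to_world"];c=T[:3,:3].T@(np.asarray(P)-T[:3,3]);K=s["camera_matrix"]
    u=K@(c*[1,-1,-1]);return u[:2]/u[2]
def blobs(mask,box,amin=30):
    m=np.zeros(mask.shape,np.uint8);x0,y0,x1,y1=box;m[y0:y1,x0:x1]=mask[y0:y1,x0:x1].astype(np.uint8)
    n,l,st,c=cv2.connectedComponentsWithStats(m)
    return [(c[i].round(1),st[i],l==i) for i in range(1,n) if st[i][4]>=amin]
def wood(im):
    h=cv2.cvtColor(im,cv2.COLOR_BGR2HSV);return ((h[...,0]<14)&(h[...,1]>140)&(h[...,2]>40))
E
python3 - <<'E'
from h import *
t=snap("top");s=snap("side")
for nm,im,box in(("top",t,(320,180,440,300)),("topk",t,(500,170,560,230)),("side",s,(280,270,340,345)),("sidek",s,(370,370,415,430))):
    for c,st,m in blobs(wood(im["color"]),box,15):
        r=cv2.minAreaRect(np.argwhere(m)[:,::-1].astype(np.float32));print(nm,c,st.tolist(),np.round(cv2.boxPoints(r),1).tolist())
g=t["color"].max(2)
for c,st,m in blobs(g<45,(205,195,310,265),60):print("lump",c,st.tolist(),plane(t,c,.02).round(3))
A=cv2.resize(t["color"][185:300,205:430],None,fx=3.5,fy=3.5,interpolation=cv2.INTER_CUBIC)
cv2.imwrite("pics/c1.png",A)
B=cv2.resize(t["color"][170:295,445:575],None,fx=3,fy=3,interpolation=cv2.INTER_CUBIC)
C=cv2.resize(s["color"][345:480,275:425],None,fx=2.7,fy=2.7,interpolation=cv2.INTER_CUBIC)
h=max(B.shape[0],C.shape[0]);M=np.zeros((h,B.shape[1]+C.shape[1],3),np.uint8);M[:B.shape[0],:B.shape[1]]=B;M[:C.shape[0],B.shape[1]:]=C
cv2.imwrite("pics/c2.png",M);print(M.shape)
E
```

```text
top [401.1 250.4] [384, 242, 35, 18, 298] [[382.79998779296875, 251.1999969482422], [417.0, 241.39999389648438], [419.29998779296875, 249.60000610351562], [385.1000061035156, 259.3999938964844]]
topk [527.9 196.4] [520, 191, 16, 12, 104] [[519.2999877929688, 199.10000610351562], [531.5, 189.0], [536.5, 195.0], [524.2999877929688, 205.10000610351562]]
side [320.5 317.6] [311, 300, 19, 36, 242] [[308.70001220703125, 303.6000061035156], [318.0, 299.6000061035156], [331.6000061035156, 331.3999938964844], [322.29998779296875, 335.3999938964844]]
sidek [392.6 402.3] [386, 391, 13, 27, 167] [[384.70001220703125, 416.20001220703125], [389.6000061035156, 390.0], [399.6000061035156, 391.8999938964844], [394.70001220703125, 418.1000061035156]]
lump [255.8 218.9] [247, 210, 18, 18, 246] [0.614 0.279 0.02 ]
lump [233.  222.3] [224, 214, 19, 18, 257] [0.607 0.333 0.02 ]
lump [279.5 242.2] [271, 234, 18, 18, 253] [0.557 0.222 0.02 ]
lump [235.9 245.2] [226, 237, 20, 18, 255] [0.552 0.325 0.02 ]
lump [256.6 244.3] [248, 236, 18, 18, 253] [0.553 0.276 0.02 ]
(375, 795, 3)
```

View pics/c1.png

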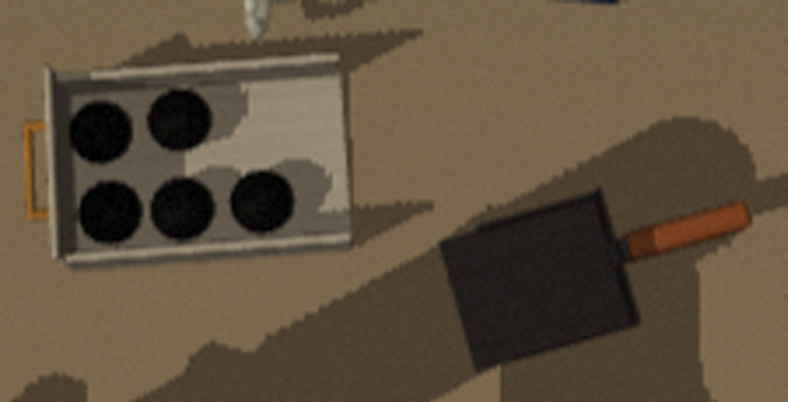

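View pics/c2.png

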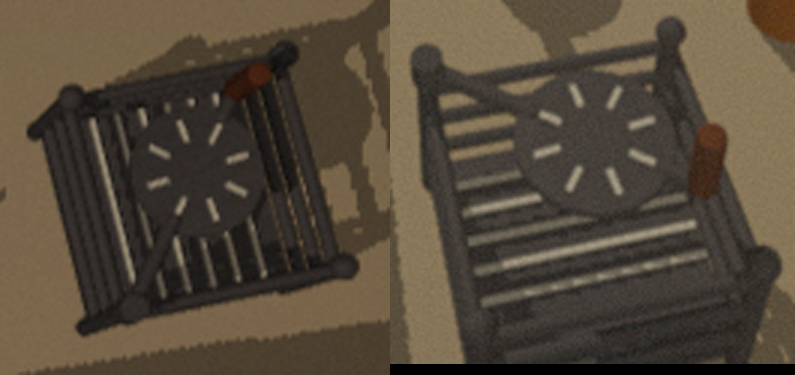

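Crop c1 shows the dark shovel: lip edge at top pixels (331,254)-(341,291), handle from (384,255) to (419,246). The tray's open end is at u≈304 and its back wall at u≈220. Crop c2 shows the basket: hinge at (490,272), balls at (468,202), (540,187) and (560,258), knob top at (531,195).

```bash
python3 - <<'E'
from h import *
t=snap("top");s=snap("side")
c=lambda x,y:(205+x/3.5,185+y/3.5)
b=lambda x,y:(445+x/3,170+y/3); k=lambda x,y:(275+(x-390)/2.7,345+y/2.7)
print("lipA,B",plane(t,c(442,242),.001).round(4),plane(t,c(477,370),.001).round(4))
print("back A,B",plane(t,c(600,190),.042).round(4),plane(t,c(637,322),.042).round(4))
h0,h1=plane(t,c(625,247),.074),plane(t,c(748,214),.074);print("handle",h0.round(4),h1.round(4),"ctr",plane(t,(401.1,250.4),.07).round(4), np.degrees(np.arctan2(*(h0-h1)[[1,0]])))
print("tri handle",tri(t,(401.1,250.4),s,(320.5,317.6)))
print("tray open floor",plane(t,c(350,240),.053).round(4),plane(t,c(340,58),.053).round(4),"back",plane(t,c(57,258),.073).round(4),plane(t,c(50,68),.073).round(4), "openfloor edge",plane(t,c(348,200),.004),plane(t,c(345,100),.004))
print("hinge",plane(t,b(137,303),.138).round(4),[plane(t,b(*q),.125).round(4).tolist() for q in((71,97),(285,53),(346,265))])
print("knob",plane(t,b(259,75),.179).round(4),tri(t,b(259,75),s,k(711,130)))
print("plate",plane(t,b(199,172),.13).round(4))
E
```

```text
lipA,B [0.5295 0.1009 0.001 ] [0.4424 0.0788 0.001 ]
back A,B [ 0.5568 -0.0039  0.042 ] [ 0.4691 -0.0254  0.042 ]
handle [ 0.5143 -0.016   0.074 ] [ 0.5344 -0.0954  0.074 ] ctr [ 0.5259 -0.0561  0.07  ] 104.20646073485267
tri handle (array([ 0.52769466, -0.05712768,  0.06216682]), np.float64(0.0012693617315906334))
tray open floor [0.5245 0.161  0.053 ] [0.6464 0.1667 0.053 ] back [0.5129 0.3482 0.073 ] [0.638 0.355 0.073] openfloor edge [0.55896757 0.1644571  0.004     ] [0.62859483 0.16599255 0.004     ]
hinge [ 0.4693 -0.2339  0.138 ] [[0.6213, -0.1996, 0.125], [0.6516, -0.3569, 0.125], [0.4955, -0.3878, 0.125]]
knob [ 0.6221 -0.3161  0.179 ] (array([ 0.62312735, -0.31544072,  0.18100378]), np.float64(0.002976988600618878))
plate [ 0.5636 -0.2866  0.13  ]
```

Measurements agree with the given sizes: the basket sides are about 156 mm between corners, the arm 174 to 180 mm, the tray 188×123 mm, and the handle centre lies at z 62 mm. Moving to the knob, with its top at (0.622, -0.316).

Request:
move_arm --motion '[[[229, 265, 0], [0, 0, 0], 0.6], [[229, 265, 0], [0, 0, 0], 0.6], [[229, 265, 0], [0, 0, 0], 0.6], [[229, 265, 0], [0, 0, 0], 0.6], [[229, 265, 0], [0, 0, 0], 0.6], [[229, 265, 0], [0, 0, 0], 0.6], [[229, 265, 0], [0, 0, 0], 0.6], [[229, 265, 0], [0, 0, 0], 0.6], [[229, 265, 0], [0, 0, 0], 0.6]]'

```text
clock: 1.05
tool_pos: [0.3388, 0.3217, 0.2459]
orientation: [-180.0, 0.0, -17.0]
force: [-0.3, 0.1, -0.4]
opening: 0.0368
gripper_force: 0.0
```

Request:
move_arm --motion '[[[229, 265, 0], [0, 0, 0], 0.6], [[229, 265, 0], [0, 0, 0], 0.6], [[229, 265, 0], [0, 0, 0], 0.6], [[229, 265, 0], [0, 0, 0], 0.6], [[229, 265, 0], [0, 0, 0], 0.6], [[229, 265, 0], [0, 0, 0], 0.6], [[229, 265, 0], [0, 0, 0], 0.6], [[229, 265, 0], [0, 0, 0], 0.6], [[229, 265, 0], [0, 0, 0], 0.6]]'

```text
clock: 1.8
tool_pos: [0.4813, 0.002, 0.2457]
orientation: [180.0, -0.0, -17.0]
force: [-0.0, -0.7, 0.2]
opening: 0.0347
gripper_force: 0.0
```

Request:
move_arm --motion '[[[229, 265, 0], [0, 0, 10.6], 0.6], [[229, 265, 0], [0, 0, 10.6], 0.6], [[229, 265, 0], [0, 0, 10.6], 0.6], [[229, 265, 0], [0, 0, 10.6], 0.6], [[229, 265, 0], [0, 0, 10.6], 0.6], [[229, 265, 0], [0, 0, 10.6], 0.6], [[229, 265, 0], [0, 0, 10.6], 0.6], [[229, 265, 0], [0, 0, 10.6], 0.6], [[229, 265, 0], [0, 0, 10.6], 0.6], [[229, 265, 0], [0, 0, 10.6], 0.6]]'

```text
clock: 2.63
tool_pos: [0.623, -0.3183, 0.2436]
orientation: [179.9, 0.1, -27.7]
force: [0.7, 0.5, -0.3]
opening: 0.0354
gripper_force: 0.0
```

```bash
cat >> h.py <<'E'
from scipy.spatial.transform import Rotation as Ro
def Rt(rpy): return Ro.from_euler("xyz",rpy,degrees=True)
def delta(pos,rpy,o=None):
    o=o or ctrl.get_obs();R=Rt(o["orientation"])
    return (R.inv().apply(np.array(pos)-o["tool_pos"])*1e3).round(1).tolist(),np.degrees((R.inv()*Rt(rpy)).as_rotvec()).round(1).tolist()
def st():
    o=ctrl.get_obs();print({k:np.round(o[k],3).tolist() for k in("clock","tool_pos","orientation","joint_pos","force","opening","gripper_force")});return o
E
python3 - <<'E'
from h import *
o=st();print(delta((.6225,-.316,.165),(180,0,-27.5),o))
E
```

```text
{'clock': 2.633, 'tool_pos': [0.623, -0.318, 0.244], 'orientation': [179.937, 0.101, -27.697], 'joint_pos': [-11.137, 22.97, 4.075, 0.034, -71.22, 73.429], 'force': [0.703, 0.546, -0.335], 'opening': 0.035, 'gripper_force': 0.0}
([-1.3, -1.9, 78.6], [0.1, 0.1, -0.2])
```

Request:
move_arm --motion '[[[-1, -2, 79], [0, 0, 0], 0.6], [[-1, -2, 79], [0, 0, 0], 0.6], [[-1, -2, 79], [0, 0, 0], 0.6], [[-1, -2, 79], [0, 0, 0], 0.6]]'

```text
clock: 2.97
tool_pos: [0.6213, -0.3117, 0.1651]
orientation: [179.9, 0.3, -27.5]
force: [0.8, 0.2, 1.3]
opening: 0.0351
gripper_force: 0.0
```

Request:
move_arm --motion '[[[-0.3, 11, 0], [0, 0, 3.5], 0.6], [[-1.3, 22, 0], [0, 0, 7], 0.6], [[-5.3, 43.5, 0], [0, 0, 14], 0.6], [[-12, 64.5, 0], [0, 0, 21], 0.6], [[-21, 84.5, 0], [0, 0, 28], 0.6], [[-32.6, 103, 0], [0, 0, 35], 0.6]]'

```text
clock: 3.47
tool_pos: [0.5477, -0.3895, 0.1703]
orientation: [-179.8, -0.2, -62.8]
force: [1.8, 2.7, -0.6]
opening: 0.035
gripper_force: 1.2
```

Request:
move_arm --motion '[[[-1.3, 22, 0], [0, 0, 7], 0.6], [[-5.3, 43.5, 0], [0, 0, 14], 0.6], [[-12, 64.5, 0], [0, 0, 21], 0.6], [[-21, 84.5, 0], [0, 0, 28], 0.6], [[-32.6, 103, 0], [0, 0, 35], 0.6], [[-46, 120.4, 0], [0, 0, 42], 0.6], [[-62, 136, 0], [0, 0, 49], 0.6], [[-79, 149, 0], [0, 0, 56], 0.6], [[-98, 160.4, 0], [0, 0, 63], 0.6], [[-118.4, 169, 0], [0, 0, 70], 0.6]]'

```text
clock: 4.3
tool_pos: [0.343, -0.3627, 0.1703]
orientation: [-179.6, 0.1, -132.8]
force: [2.9, -0.6, 0.9]
opening: 0.0348
gripper_force: 1.2
```

```bash
python3 - <<'E'
from h import *
o=st();t=snap("top","t1")
A=cv2.resize(t["color"][160:400,400:640],None,fx=2,fy=2,interpolation=cv2.INTER_CUBIC);cv2.imwrite("pics/c3.png",A)
E
```

```text
{'clock': 4.3, 'tool_pos': [0.343, -0.363, 0.17], 'orientation': [-179.588, 0.054, -132.784], 'joint_pos': [-23.944, 7.488, -27.556, 0.1, -54.548, -18.897], 'force': [2.933, -0.643, 0.92], 'opening': 0.035, 'gripper_force': 1.227}
```

View pics/c3.png

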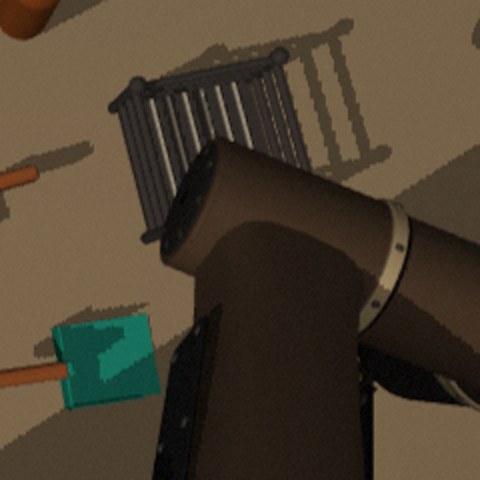

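The picture shows the basket mouth bare of the plate, with no plate or arm over the bars from (120,90) to (300,170) in the crop. The trivet is about 1.8 rad round. Now to the dark shovel's handle.

Request:
move_arm --motion '[[[0, 0, -40], [0, 0, 0], 0.5], [[0, 0, -80], [0, 0, 0], 0.3], [[0, 0, -90], [0, 0, 0], 0], [[0, 0, -90], [0, 0, 0], 0]]'

```text
clock: 4.68
tool_pos: [0.3441, -0.3633, 0.2641]
orientation: [-179.3, 0.1, -132.4]
force: [0.0, 0.2, -0.4]
opening: 0.0562
gripper_force: 0.0
```

Request:
move_arm --motion '[[[-348, 74, 60], [0, 0, -57], 0], [[-348, 74, 60], [0, 0, -57], 0], [[-348, 74, 60], [0, 0, -57], 0], [[-348, 74, 60], [0, 0, -57], 0], [[-348, 74, 60], [0, 0, -57], 0], [[-348, 74, 60], [0, 0, -57], 0], [[-348, 74, 60], [0, 0, -57], 0], [[-348, 74, 60], [0, 0, -57], 0], [[-348, 74, 60], [0, 0, -57], 0], [[-348, 74, 60], [0, 0, -57], 0]]'

```text
clock: 5.52
tool_pos: [0.5251, -0.0509, 0.1974]
orientation: [-179.9, -0.0, -75.2]
force: [0.5, 0.1, -0.2]
opening: 0.0876
gripper_force: 0.0
```

```bash
python3 - <<'E'
from h import *
o=st();print(delta((.525,-.057,.062),(180,0,-75.8),o))
t=snap("top","t2")
cv2.imwrite("pics/c4.png",cv2.resize(t["color"][150:390,330:630],None,fx=2,fy=2,interpolation=cv2.INTER_CUBIC))
E
```

```text
{'clock': 5.517, 'tool_pos': [0.525, -0.051, 0.197], 'orientation': [-179.866, -0.025, -75.173], 'joint_pos': [15.801, 8.797, -21.943, 0.032, -59.126, -0.99], 'force': [0.454, 0.104, -0.234], 'opening': 0.088, 'gripper_force': 0.0}
([5.8, 1.9, 135.4], [-0.1, -0.0, 0.6])
```

Request:
move_arm --motion '[[[6, 2, 135], [0, 0, 0.6], 0], [[6, 2, 135], [0, 0, 0.6], 0], [[6, 2, 135], [0, 0, 0.6], 0], [[6, 2, 135], [0, 0, 0.6], 0], [[6, 2, 135], [0, 0, 0.6], 0], [[6, 2, 135], [0, 0, 0.6], 1], [[6, 2, 135], [0, 0, 0.6], 1], [[6, 2, 135], [0, 0, 0.6], 1], [[6, 2, 135], [0, 0, 0.6], 1], [[6, 2, 135], [0, 0, 0.6], 1]]'

```text
clock: 6.4
tool_pos: [0.5224, -0.0611, 0.063]
orientation: [-179.8, -0.0, -76.1]
force: [0.6, 0.4, 0.1]
opening: 0.0598
gripper_force: 0.0
```

Request:
move_arm --motion '[[[0, 0, 0], [0, 0, 0], 1], [[0, 0, 0], [0, 0, 0], 1], [[0, 0, 0], [0, 0, 0], 1]]'

```text
clock: 6.65
tool_pos: [0.5216, -0.0613, 0.0618]
orientation: [-180.0, -0.0, -76.1]
force: [0.5, 0.2, -0.3]
opening: 0.0399
gripper_force: 0.0
```

```bash
python3 - <<'E'
from h import *
o=st()
E
```

```text
{'clock': 6.65, 'tool_pos': [0.522, -0.061, 0.062], 'orientation': [-179.983, -0.0, -76.088], 'joint_pos': [14.721, 17.931, -31.158, 0.001, -40.893, -0.809], 'force': [0.46, 0.18, -0.339], 'opening': 0.04, 'gripper_force': 0.0}
```

View pics/c4.png

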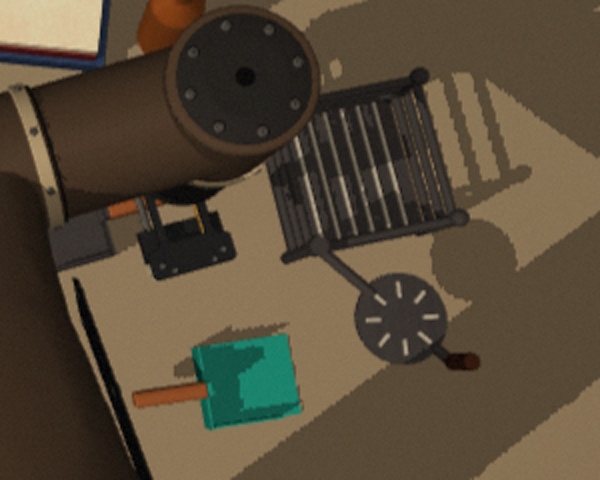

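The picture shows the trivet plate at crop (400,318) and knob at (462,361), well outside the basket. I'll keep closing and check the grip.

Request:
move_arm --motion '[[[0, 0, 0], [0, 0, 0], 1], [[0, 0, 0], [0, 0, 0], 1], [[0, 0, 0], [0, 0, 0], 1], [[0, 0, 0], [0, 0, 0], 1], [[0, 0, 0], [0, 0, 0], 1], [[0, 0, 0], [0, 0, 0], 1]]'

```text
clock: 7.15
tool_pos: [0.5217, -0.0613, 0.0616]
orientation: [-180.0, -0.0, -76.1]
force: [0.8, -0.5, -0.0]
opening: 0.0177
gripper_force: 29.7
```

```bash
python3 - <<'E'
from h import *
o=st();t=snap("top")
print(proj(t,(.525,-.051,.25)),proj(t,(.525,-.051,.2)))
E
```

```text
{'clock': 7.15, 'tool_pos': [0.522, -0.061, 0.062], 'orientation': [-179.995, -0.002, -76.085], 'joint_pos': [14.721, 17.958, -31.157, 0.003, -40.879, -0.809], 'force': [0.812, -0.466, -0.05], 'opening': 0.018, 'gripper_force': 29.739}
[410.30668825 237.28234629] [406.74237832 241.4922728 ]
```

Gripped at 17.7 mm, which matches the handle width. Lifting, then lining up in front of the tray's open end.

Request:
move_arm --motion '[[[0, 0, -25], [0, 0, 0], 1], [[0, 0, -50], [0, 0, 0], 1], [[0, 0, -70], [0, 0, 0], 1], [[-25, -30, -70], [0, 0, 5], 1], [[-50, -60, -70], [0, 0, 9], 1], [[-73, -94, -70], [0, 0, 11], 1], [[-73, -94, -70], [0, 0, 11], 1], [[-73, -94, -70], [0, 0, 11], 1]]'

```text
clock: 7.87
tool_pos: [0.5957, 0.0337, 0.1304]
orientation: [179.9, -0.0, -87.0]
force: [-1.0, -0.9, -2.2]
opening: 0.018
gripper_force: 30.0
```

```bash
python3 - <<'E'
from h import *
o=st();t=snap("top");s=snap("side")
A=cv2.resize(t["color"][170:300,200:400],None,fx=2,fy=2,interpolation=cv2.INTER_CUBIC)
B=cv2.resize(s["color"][170:360,240:440],None,fx=2,fy=2,interpolation=cv2.INTER_CUBIC)
M=np.zeros((380,800,3),np.uint8);M[:260,:400]=A;M[:,400:]=B;cv2.imwrite("pics/c5.png",M)
E
```

```text
{'clock': 7.867, 'tool_pos': [0.596, 0.034, 0.13], 'orientation': [179.901, -0.018, -86.986], 'joint_pos': [21.981, 18.908, -18.001, -0.018, -53.189, -18.955], 'force': [-0.966, -0.899, -2.236], 'opening': 0.018, 'gripper_force': 29.997}
```

View pics/c5.png

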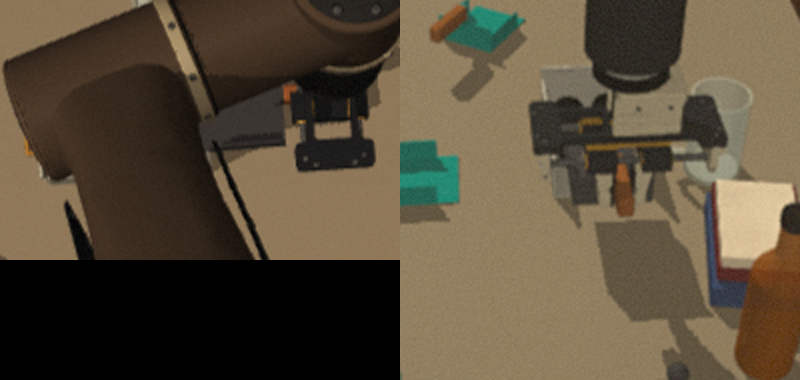

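Request:
move_arm --motion '[[[0, 0, 25], [0, 0, 0], 1], [[0, 0, 45], [0, 0, 0], 1], [[0, 0, 55], [0, 0, 0], 1], [[0, 0, 58], [0, 0, 0], 1], [[0, 0, 60], [0, 0, 0], 1], [[0, 0, 62], [0, 0, 0], 1], [[0, 0, 64], [0, 0, 0], 1], [[0, 0, 64], [0, 0, 0], 1]]'

```text
clock: 8.63
tool_pos: [0.596, 0.032, 0.0686]
orientation: [-179.9, 0.0, -87.1]
force: [-0.1, -1.9, 2.1]
opening: 0.0178
gripper_force: 30.0
```

Request:
move_arm --motion '[[[-9, 0, 0], [0, 0, 0], 1], [[-18, 0, 0], [0, 0, 0], 1], [[-27, 0, 0], [0, 0, 0], 1], [[-36, 0, 0], [0, 0, 0], 1], [[-45, 0, 0], [0, 0, 0], 1], [[-54, 0, 0], [0, 0, 0], 1], [[-63, 0, 0], [0, 0, 0], 1], [[-72, 0, 0], [0, 0, 0], 1]]'

```text
clock: 9.3
tool_pos: [0.5915, 0.1051, 0.0676]
orientation: [180.0, -0.0, -87.1]
force: [-0.1, -3.5, 3.4]
opening: 0.018
gripper_force: 30.0
```

Request:
move_arm --motion '[[[-8, 0, 0], [0, 0, 0], 1], [[-16, 0, 0], [0, 0, 0], 1], [[-24, 0, 0], [0, 0, 0], 1], [[-32, 0, 0], [0, 0, 0], 1], [[-40, 0, 0], [0, 0, 0], 1]]'

```text
clock: 9.72
tool_pos: [0.5895, 0.1446, 0.0675]
orientation: [180.0, -0.0, -87.1]
force: [0.3, -3.7, 2.5]
opening: 0.0177
gripper_force: 30.0
```

Request:
move_arm --motion '[[[-8, 0, 0], [0, 0, 0], 1], [[-16, 0, 0], [0, 0, 0], 1], [[-24, 0, 0], [0, 0, 0], 1], [[-30, 0, 0], [0, 0, 0], 1], [[-30, 0, 0], [0, 0, 0], 1]]'

```text
clock: 10.13
tool_pos: [0.588, 0.1753, 0.0675]
orientation: [-180.0, 0.0, -87.0]
force: [-0.6, -0.4, 1.9]
opening: 0.018
gripper_force: 30.0
```

```bash
python3 - <<'E'
from h import *
o=st();s=snap("side","s3");t=snap("top","t3")
cv2.imwrite("pics/c6.png",np.hstack([cv2.resize(s["color"][150:330,250:430],(400,400)),cv2.resize(t["color"][160:300,190:330],(400,400))]))
E
```

```text
{'clock': 10.133, 'tool_pos': [0.588, 0.175, 0.067], 'orientation': [-179.999, 0.014, -87.045], 'joint_pos': [34.81, 24.322, -19.406, -0.016, -46.264, -31.843], 'force': [-0.646, -0.438, 1.939], 'opening': 0.018, 'gripper_force': 30.0}
```

View pics/c6.png

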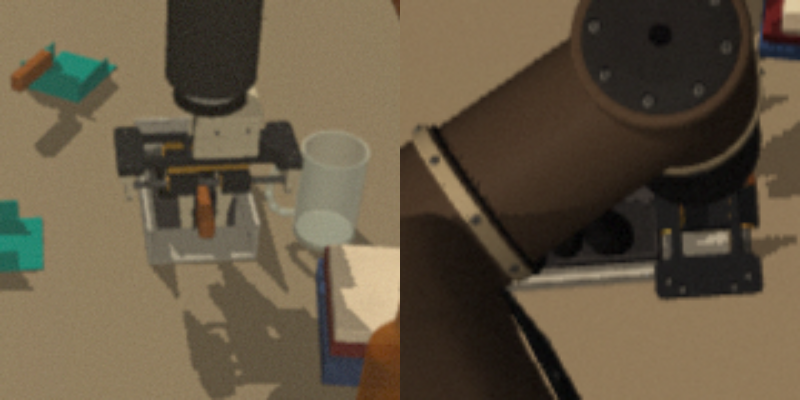

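```bash
python3 - <<'E'
from h import *
t=snap("top")
for p,z in (((279,157),.12),((279,174),.12),((279,183),.0),((278,190),.06),((278,190),.09)):print(p,z,plane(t,p,z).round(3))
for p in((264,240),(248,244)):print(plane(t,p,.02).round(3))
E
```

```text
(279, 157) 0.12 [0.733 0.214 0.12 ]
(279, 174) 0.12 [0.694 0.214 0.12 ]
(279, 183) 0.0 [0.707 0.226 0.   ]
(278, 190) 0.06 [0.673 0.222 0.06 ]
(278, 190) 0.09 [0.665 0.219 0.09 ]
[0.563 0.259 0.02 ]
[0.554 0.297 0.02 ]
```

Request:
move_arm --motion '[[[-7, 0, 0], [0, 0, 0], 1], [[-12, 0, 0], [0, 0, 0], 1], [[-12, 0, 0], [0, 0, 0], 1]]'

```text
clock: 10.53
tool_pos: [0.5871, 0.1854, 0.0675]
orientation: [179.9, -0.1, -87.1]
force: [-0.9, -4.4, 1.0]
opening: 0.0179
gripper_force: 30.0
```

Request:
move_arm --motion '[[[2.5, 0, -2], [0, -3, 0], 1], [[5, 0, -4], [0, -6, 0], 1], [[8, 0, -7], [0, -9, 0], 1], [[11, 0, -11], [0, -12, 0], 1], [[14, 0, -17], [0, -15, 0], 1], [[14, 0, -27], [0, -15, 0], 1], [[14, 0, -42], [0, -15, 0], 1], [[14, 0, -60], [0, -15, 0], 1], [[14, 0, -80], [0, -15, 0], 1], [[14, 0, -100], [0, -15, 0], 1]]'

```text
clock: 11.37
tool_pos: [0.5874, 0.1716, 0.1676]
orientation: [179.9, 14.9, -87.2]
force: [-0.5, -0.8, -3.9]
opening: 0.0177
gripper_force: 30.0
```

```bash
python3 - <<'E'
from h import *
o=st();print(o["moment"]);s=snap("side","s4");t=snap("top","t4")
cv2.imwrite("pics/c7.png",np.hstack([cv2.resize(s["color"][130:310,250:430],(400,400)),cv2.resize(t["color"][160:300,190:330],(400,400))]))
E
```

```text
{'clock': 11.367, 'tool_pos': [0.587, 0.172, 0.168], 'orientation': [179.877, 14.88, -87.157], 'joint_pos': [25.574, 17.435, -9.557, -16.219, -58.312, -14.721], 'force': [-0.542, -0.754, -3.859], 'opening': 0.018, 'gripper_force': 30.0}
[-1.52986414 -0.14679513 -0.02149272]
```

View pics/c7.png

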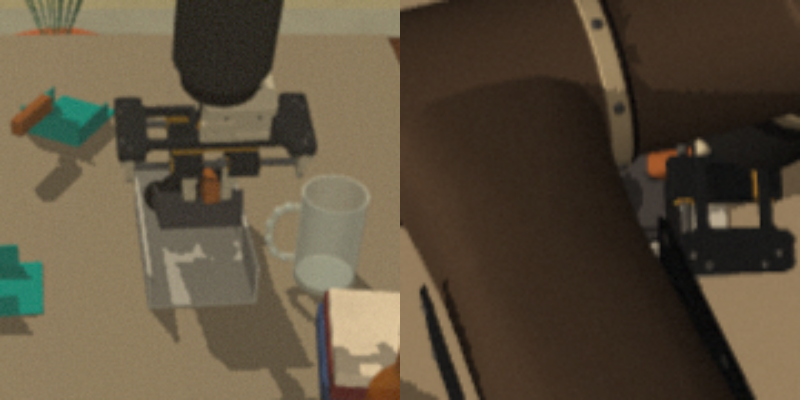

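```bash
python3 - <<'E'
from h import *
s=snap("side");im=s["color"]
p=(319.75,215.5)
for z in(.02,.04,.12,.14,.16,.18):print(z,plane(s,p,z).round(3))
o=ctrl.get_obs();R=Rt(o["orientation"])
for q in((-155,0,62),(-40,46,62),(-40,-46,62),(-40,-46,20),(-40,46,20),(-128,46,32),(-128,-46,32)):
    P=o["tool_pos"]+R.apply(np.array(q)/1e3);print(q,P.round(3),proj(s,P).round(0))
F=[]
for k in range(8):
    snap("side");F.append(ctrl.get_obs()["force"])
print(np.mean(F,0))
for c,st_,m in blobs(im.max(2)<40,(300,180,380,270),10):print(c,st_.tolist())
E
```

```text
0.02 [0.543 0.369 0.02 ]
0.04 [0.542 0.341 0.04 ]
0.12 [0.537 0.227 0.12 ]
0.14 [0.535 0.199 0.14 ]
0.16 [0.534 0.17  0.16 ]
0.18 [0.532 0.142 0.18 ]
(-155, 0, 62) [0.58  0.338 0.149] [335. 182.]
(-40, 46, 62) [0.54  0.225 0.119] [321. 216.]
(-40, -46, 62) [0.632 0.229 0.12 ] [358. 215.]
(-40, -46, 20) [0.633 0.219 0.16 ] [360. 204.]
(-40, 46, 20) [0.541 0.214 0.16 ] [322. 205.]
(-128, 46, 32) [0.536 0.302 0.171] [319. 182.]
(-128, -46, 32) [0.628 0.307 0.171] [355. 181.]
[-0.15687718 -0.13666037 -2.6386283 ]
[328.  209.6] [322, 203, 14, 11, 41]
[317.3 223.8] [315, 219, 7, 10, 32]
```

Request:
move_arm --motion '[[[-10, 0, -38], [0, 0, 0], 1], [[-20, 0, -76], [0, 0, 0], 1], [[-30, 0, -114], [0, 0, 0], 1], [[-36, 0, -135], [0, 0, 0], 1], [[-36, 0, -135], [0, 0, 0], 1], [[-36, 0, -135], [0, 0, 0], 1]]'

```text
clock: 12.42
tool_pos: [0.5885, 0.1721, 0.3086]
orientation: [-179.9, 15.1, -87.1]
force: [-0.4, -0.3, -2.9]
opening: 0.0179
gripper_force: 30.0
```

```bash
python3 - <<'E'
from h import *
o=st();F=[];G=[]
for k in range(12):
    s=snap("side");o=ctrl.get_obs();F.append(o["force"]);G.append(o["moment"])
print(np.mean(F,0),np.std(F,0),np.mean(G,0))
im=s["color"];cv2.imwrite("pics/s5.png",im)
R=Rt(o["orientation"])
for q in((-155,0,62),(-40,46,62),(-40,-46,62),(-128,46,32),(-128,-46,32)):
    P=o["tool_pos"]+R.apply(np.array(q)/1e3);print(q,P.round(3),proj(s,P).round(0))
for P in((.5245,.161,.004),(.6464,.1667,.004),(.513,.348,.004),(.638,.355,.004),(.513,.348,.073),(.638,.355,.073)):print("tray",P,proj(s,P).round(0))
g=im.max(2)
for c,st_,m in blobs(g<45,(290,170,390,290),8):print(c,st_.tolist())
for r in range(100,280,3):print(r,''.join(" .:-=+*#%@"[9-min(9,int(v)//22)] for v in g[r,296:392:1]))
E
```

```text
{'clock': 12.417, 'tool_pos': [0.589, 0.172, 0.309], 'orientation': [-179.851, 15.075, -87.055], 'joint_pos': [25.686, 11.629, 0.952, -14.407, -73.737, -19.384], 'force': [-0.414, -0.279, -2.867], 'opening': 0.018, 'gripper_force': 29.998}
[-0.03174593  0.17999072 -2.72568568] [0.46396498 0.58034679 0.60524138] [-1.14550425 -0.10732906  0.00366975]
(-155, 0, 62) [0.58  0.337 0.287] [337. 133.]
(-40, 46, 62) [0.539 0.224 0.258] [322. 167.]
(-40, -46, 62) [0.631 0.229 0.258] [362. 166.]
(-128, 46, 32) [0.536 0.301 0.309] [319. 131.]
(-128, -46, 32) [0.627 0.306 0.309] [358. 130.]
tray (0.5245, 0.161, 0.004) [315. 268.]
tray (0.6464, 0.1667, 0.004) [363. 266.]
tray (0.513, 0.348, 0.004) [309. 224.]
tray (0.638, 0.355, 0.004) [353. 223.]
tray (0.513, 0.348, 0.073) [309. 204.]
tray (0.638, 0.355, 0.073) [354. 202.]
[333.3 218.3] [315, 207, 39, 23, 408]
[352.2 278.8] [345, 272, 15, 14, 105]
100 *#####*=-:--:-------:---------::::::-=#%%%%%%%#####%%#%#%%%%%%#%%###%##%#%%%%*-:..:::::-:::::::-
103 ####*=--:-------:---:----:-:-:-:----:-=*%%%%%%%%%##*****+**********#%#%%%%%%#+=--::::::-::::::::

[... 5157 characters left out ...]
-----------------===+++++++=-:::::::::::::::::::::::::::::::::::-=+=+++++++=------=+++++====--
262 -------------------=====++===+=-:::::::::::::::::::::::::::::::::::==+++++++++=---=+++++===+=++=
265 --------------------===+=++=++=-:::::::::::::::::::---:-------------=++++++++++=----=+++=-----=+
268 --------------------==++====++++========++==+=++=+=-------------------++++++++++=-----=++++=----
271 -----------------------++++++++++-------------------=+******+==---------=++++++++--------=+++==-
274 -------------------------=+++++++=--------------=+##%%#%#%%#%%##+----------=++++++----------===+
277 ---------------------------==+++++-------------=#%%######%#%###%#+------------=+++=------------=
```

```bash
python3 - <<'E'
from h import *
s=snap("side");t=snap("top","t6");im=s["color"];g=im.max(2)
print([plane(s,(352.2,278.8),z).round(3) for z in(.0,.016,.1)])
for n,p in(("a",(327,213)),("b",(348,213)),("c",(320,224)),("d",(338,224))):print(n,plane(s,p,.02).round(3))
P=plane(s,(352.2,278.8),.016);print(proj(t,P))
for c,st_,m in blobs(g<45,(300,240,420,330),30):print(c,st_.tolist(),im[int(c[1]),int(c[0])])
x,y=proj(t,P).astype(int);gt=t["color"].max(2)
for r in range(y-25,y+25,2):print(''.join(" .:-=+*#%@"[9-min(9,int(v)//22)] for v in gt[r,x-40:x+40]))
cv2.imwrite("pics/c8.png",np.hstack([cv2.resize(s["color"][150:330,270:450],(400,400)),cv2.resize(t["color"][160:320,220:380],(400,400))]))
E
```

```text
[array([0.615, 0.125, 0.   ]), array([0.612, 0.108, 0.016]), array([0.599, 0.018, 0.1  ])]
a [0.565 0.381 0.02 ]
b [0.625 0.38  0.02 ]
c [0.543 0.328 0.02 ]
d [0.593 0.327 0.02 ]
[327.8821424  218.80941808]
[349.5 278.2] [342, 271, 16, 15, 114] [32 39 45]
*.  .-#%%%%%%%%%%%%%%%%%%%%%%%%%%%%%@@@%@@@@@@@%+-++++++++++++++++++++++++++++++
#: .:==#%%%%%%%%%%%%%%%%%%%%%%%%%%%%%@@@@@@@@#=-:-++++++++++++++++++++++++++++++
#+*+++#%%%#%%%%%%%%%%%%%%%%%%%%%%%@@@@@@@@%*-::::-++++++++++++++++++++++++++++++
%%%%%%%%%%%%%%%%%%%%%%%%%%%@%@@%@@@@@@%*=-:::::::-++++++++++++++++++++++++++++++
%%%%%%@@@@@@%%%%%%@@%@@@%%%@%%@@%%%+=-:::::::::::-++++++++++++++++++++++++++++++
%%%%%%@@@@@%@@%@%@%%@%@#=*%%%%%%@@%+:::::::::::::-+++++++++++++++++++++------:::
%%%%%%@%@@%@%@%@@%%%@@@#:*%%%%@@@%%+:::::::::::::-+++++++++++------:::::::::::::
%%%%%%%%%@@@%%%%%@%@%@%#:=%%%%%@@@%*:::::::::::::-+---::-:::::::::::::::::::::::
%%%%%%%@%@%@@@@@@@%%@%@#--%%%%%@@@%*::::::::::::::::::::::::::::::::::::::::::::
%%%%%%%%@%%%@@@%%@@@@@@#=:%%%%%@%%@#::::::::::::::::::--::::::::::::::::::::::::
%%%%%%%%%@@@%%@@@@@@@@@%+:#%%%%%%%
[... 480 characters left out ...]
%%%%+:-#@@%%%@@@@@@@@#+++++++++=::::::::::::::::::::
-%%%%%%%########%%%%%%%%%%%%%%%%%#+#@@%%@%@@@@@@@#+++++++--:::::::::::::::::::::
%%%%%%%%%%%%%%%%%%%%%%%%%%%%%%%%%%%%%%%%@@@@@@@@%+++++=:::::::::::::::::::::::::
%%%%%%%%%%%%%%%%%%%%%%%%%%%%%%%%%%%%%%%%@@@@@@@#=++--:::::::::::::::::::::::::::
%%%%%%%%%%%%%%%%%%%%%%%%%%%%%%%%%%%%%%%%%#%%*=-:::::::::::::::::::::::::::::::::
%%%%%%%%%%%%%%%%%%%%%%%%%%%%%%%%%%##%%%%*:::::::::::::::::::::::::::::::::::::::
##%%%%%%%%%%%%%%%%%%%%%%%%%%%%%%%#*#%%%%*:::::::::::::::::::::::::::::::::::::::
#%%%%%%%%%%%%%%%%%%%%%%%%%%%%%%%%%%%%%%%#:::::::::::::::::::::::::::::::::::::::
%%%%%**#%%%%%%%%%%%%%%%@%%%%+##%%%%%%%%%*:::::::::::::::::::::::::::::::::::::::
```

```bash
python3 - <<'E'
from h import *
for k in range(3):
    s=snap("side");g=s["color"].max(2);c0=ctrl.get_obs()["clock"]
    for c,st_,m in blobs(g<45,(290,240,420,330),30):print(round(c0,2),c,st_.tolist(),plane(s,c,.016).round(3))
E
```

```text
13.17 [344.1 276.7] [337, 269, 15, 16, 102] [0.593 0.116 0.016]
13.22 [337.9 274.8] [335, 268, 8, 14, 36] [0.579 0.123 0.016]
13.22 [345.8 274.7] [342, 268, 8, 14, 51] [0.598 0.123 0.016]
13.27 [341.8 271.9] [335, 266, 15, 12, 71] [0.589 0.133 0.016]
```

View pics/c8.png

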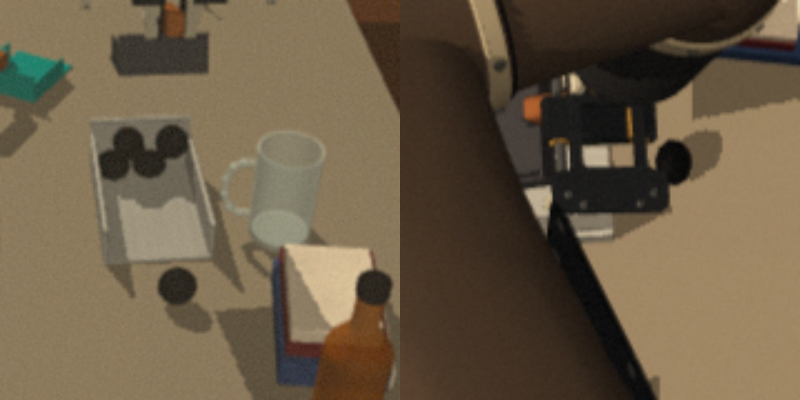

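The picture shows four lumps back in the tray at crop (115,163), (150,163), (128,140) and (172,140). The fifth is rolling on the hearth at (177,286), just off the tray's open end. The shovel has sagged in the grip. I'll let the lump settle and measure both.

Request:
move_arm --motion '[[[0, 0, 0], [0, 0, 0], 1], [[0, 0, 0], [0, 0, 0], 1], [[0, 0, 0], [0, 0, 0], 1], [[0, 0, 0], [0, 0, 0], 1], [[0, 0, 0], [0, 0, 0], 1], [[0, 0, 0], [0, 0, 0], 1], [[0, 0, 0], [0, 0, 0], 1], [[0, 0, 0], [0, 0, 0], 1]]'

```text
clock: 13.93
tool_pos: [0.5882, 0.1718, 0.3073]
orientation: [180.0, 15.0, -87.1]
force: [-1.1, 0.4, -2.7]
opening: 0.0179
gripper_force: 30.0
```

```bash
cat >> h.py <<'E'
def asc(im,x0,x1,y0,y1,sx=1,sy=2):
    g=im.max(2)
    for r in range(y0,y1,sy):print(r,''.join(" .:-=+*#%@"[9-min(9,int(v)//22)] for v in g[r,x0:x1:sx]))
E
python3 - <<'E'
from h import *
s=snap("side");im=s["color"];g=im.max(2)
for c,st_,m in blobs(g<45,(290,195,420,340),30):print(c,st_.tolist(),plane(s,c,.016).round(3))
asc(im,300,375,200,300,1,3)
o=st();R=Rt(o["orientation"])
for b in(0,10,20,30,40):
    Q=R*Ro.from_euler("y",b,degrees=True)
    print(b,[proj(s,o["tool_pos"]+Q.apply(np.array(q)/1e3)).round(0).tolist() for q in((-40,46,62),(-40,46,20),(-40,-46,20),(41,0,-12))])
E
```

```text
[333.4 218.1] [315, 208, 39, 22, 410] [0.582 0.361 0.016]
[348.9 273. ] [342, 267, 15, 13, 81] [0.606 0.129 0.016]
200 ---------------------------------------------------------------------------
203 -----------------------------=-----==--=================-------------------
206 ----------===============+++++=============++*****+=====-------------------
209 ----------===========+*#%%##%%%#*+======+*##%%#%%%%%#*+=-------------------
212 -----------:-=======+#%%%#%%%#%%%%*====+#%%#%#%%%%%#%%*=-------------------
215 -----------::=+=====+##%%##%##%##%#+===+#%%%#%%#%%%#%%#=:------------------
218 ----------==:-=+*#%#%%#%%%#%%%%%#%%#%%%##%#%%%%%#%%%##*+-:-----------------
221 ----------==:-*%%#%#%%###%%%#%%%%##%#%#%%%%##*****+==+**=-:----------------
224 ----------==-:+#%%#%%%%%%%%#**#%%%%#%#####%%#+==++=+++***=::--------------:
227 -----------==:-*%#%##%%%%%#*+=+##%%%%%%#%##*+==+++=++++**+=:---------------
230 -----------==-:=***#####*++==+==+++++*++++++=++++++=++++++=-:-=------------
233 ------------+=:-==+===+==+++====+=++==+++=++++=++=+++=+++++=-:=++=------==-
236 ------------==:-=+==+
[... 1610 characters left out ...]
-------------------------------------=++++++
299 -----------------------------------------------------------------------++++
{'clock': 13.983, 'tool_pos': [0.588, 0.172, 0.307], 'orientation': [179.998, 14.999, -87.088], 'joint_pos': [25.687, 11.71, 0.897, -14.392, -73.764, -19.389], 'force': [0.879, -0.123, -2.131], 'opening': 0.018, 'gripper_force': 29.998}
0 [[322.0, 167.0], [323.0, 153.0], [364.0, 152.0], [349.0, 168.0]]
10 [[322.0, 172.0], [323.0, 157.0], [364.0, 155.0], [349.0, 164.0]]
20 [[323.0, 177.0], [323.0, 160.0], [364.0, 159.0], [349.0, 161.0]]
30 [[323.0, 182.0], [323.0, 164.0], [364.0, 162.0], [349.0, 157.0]]
40 [[324.0, 186.0], [323.0, 167.0], [364.0, 166.0], [349.0, 153.0]]
```

The shovel slipped about 30° in the grip, lip down. The loose lump has settled flat at about (0.606, 0.129). Next I'll press the shovel flat on the hearth, regrip nearer the pan to cut the torque, and scoop the stray lump against the tray's floor edge.

```bash
python3 - <<'E'
from h import *
print(delta((.53,-.06,.20),(180,0,-90)))
t=snap("top")
print("bottle base",plane(t,(411,172),0),plane(t,(424,139),.21))
E
```

```text
([248.5, 69.8, 44.5], [0.4, 15.0, 2.9])
bottle base [ 0.72880279 -0.09661907  0.        ] [ 0.73644038 -0.09329086  0.21      ]
```

Request:
move_arm --motion '[[[125, 35, 22], [0, 7, 1], 1], [[248, 70, 45], [0.4, 15, 2.9], 1], [[248, 70, 45], [0.4, 15, 2.9], 1], [[248, 70, 45], [0.4, 15, 2.9], 1], [[248, 70, 45], [0.4, 15, 2.9], 1], [[248, 70, 45], [0.4, 15, 2.9], 1], [[248, 70, 45], [0.4, 15, 2.9], 1], [[248, 70, 45], [0.4, 15, 2.9], 1], [[248, 70, 45], [0.4, 15, 2.9], 1]]'

```text
clock: 14.78
tool_pos: [0.5299, -0.06, 0.1997]
orientation: [-180.0, -0.0, -90.1]
force: [0.1, 0.4, -2.6]
opening: 0.0177
gripper_force: 30.0
```

Request:
move_arm --motion '[[[0, 0, 30], [0, 0, 0], 1], [[0, 0, 60], [0, 0, 0], 1], [[0, 0, 75], [0, 0, 0], 1], [[0, 0, 90], [0, 0, 0], 1], [[0, 0, 105], [0, 0, 0], 1], [[0, 0, 118], [0, 0, 0], 1], [[0, 0, 128], [0, 0, 0], 1], [[0, 0, 134], [0, 0, 0], 1], [[0, 0, 136], [0, 0, 0], 1]]'

```text
clock: 15.53
tool_pos: [0.5306, -0.0588, 0.0634]
orientation: [-179.9, -0.0, -90.0]
force: [-0.2, -2.3, 3.1]
opening: 0.0179
gripper_force: 30.0
```

```bash
python3 - <<'E'
from h import *
o=st();s=snap("side")
asc(s["color"],270,360,262,345,1,2)
for q in((-155,0,62),(-40,46,62),(-40,46,20),(-40,-46,20),(-152,46,62),(-152,-46,62)):print(q,proj(s,o["tool_pos"]+Rt(o["orientation"]).apply(np.array(q)/1e3)).round(0))
E
```

```text
{'clock': 15.533, 'tool_pos': [0.531, -0.059, 0.063], 'orientation': [-179.947, -0.005, -89.968], 'joint_pos': [14.747, 18.453, -30.015, 0.027, -41.482, -14.736], 'force': [-0.221, -2.296, 3.091], 'opening': 0.018, 'gripper_force': 30.0}
262 ---------------------------------*%%##%#%#%##########%#######%#####%####%#+=-==-::::::::::
264 ---------------------------------+%%%%###%###%####%#####%###%%#%####%#%%#*=--==-::::::::::
266 ---------------------------------+#%%%%%%%############%######%#%%#%#%%%%%#=-=-============
268 ----------------------------------+#%%%%%%%%%#################%#%%%%%%%##+====-=+%#+=-----
270 -----------------------------------=*%%%%%%%%%%%%#%###%%##%%%%%%%%%%%%*+=-----=-=#%%*-----
272 -------------------------------------=+#%%%%%%%%%%%%%#%%%%%%%%%%%%%#*+=---==--=-=*%%#+=+++
274 ----+*****######*+----------------------=+*#%%%%%%%%%%%%%%%%%%%##++=---==-==-==-=*%%#+*###
276 ---+#####**######*=------------------------===+******###****++==--=---------=---=+#%**####
278 ---+###############******************#*###**+=-----------------------------------*########
280 ---
[... 2587 characters left out ...]
------------=++++++++++++==+==+++++++++++++++++++++++++=---------
336 ---------------------------------------+++++++++++=+++++++++++++++++++++++++++++++=-------
338 ---------------------------------------==++++++++++++++++++++++++++++++++++++++++++=------
340 -----------------------------------------========----------+++++++++=---------------------
342 ----------:------------------------------------------------=++++++++=---------------------
344 ------------------------------------------------------------+++++++++=--------------------
(-155, 0, 62) [319. 287.]
(-40, 46, 62) [300. 324.]
(-40, 46, 20) [299. 311.]
(-40, -46, 20) [342. 310.]
(-152, 46, 62) [299. 288.]
(-152, -46, 62) [338. 288.]
```

Request:
move_arm --motion '[[[0, 0, 1], [0, 0, 0], 1], [[0, 0, 1], [0, 0, 0], 0.5], [[0, 0, 1], [0, 0, 0], 0.5], [[0, 0, 1], [0, 0, 0], 0.5], [[-12, 0, 0], [0, 0, 0], 0.5], [[-25, 0, 0], [0, 0, 0], 0.5], [[-25, 0, 0], [0, 0, 0], 0.5]]'

```text
clock: 16.17
tool_pos: [0.5303, -0.0327, 0.064]
orientation: [-179.9, 0.0, -90.0]
force: [-0.7, -0.1, 0.9]
opening: 0.0436
gripper_force: 0.0
```

```bash
python3 - <<'E'
from h import *
o=st();s=snap("side")
w=wood(s["color"])
for c,q,m in blobs(w,(290,260,360,345),15):print(c,q.tolist())
P=[proj(s,o["tool_pos"]+Rt(o["orientation"]).apply(np.array(q)/1e3)).round(1).tolist() for q in((69,0,-12),(69,0,12))];print("handle rear end pred",P)
asc(s["color"],290,350,296,330,1,2)
E
```

```text
{'clock': 16.167, 'tool_pos': [0.53, -0.033, 0.064], 'orientation': [-179.929, 0.016, -89.966], 'joint_pos': [17.643, 18.193, -30.322, 0.009, -41.412, -17.617], 'force': [-0.722, -0.058, 0.923], 'opening': 0.044, 'gripper_force': 0.0}
[321.5 317.8] [317, 301, 10, 37, 198]
handle rear end pred [[322.5, 329.8], [322.3, 337.8]]
296 **++#%#%#%#%%%###%#*****#********#*#******#***##%##%###%%##%
298 ***+##%####%###%#%#**********#**#*****#*###***#%#########%%#
300 ---=*#%###%%#%%%%####********************#%*=*#%#######%#%#%
302 ----*%#%%%#%#%%##%###******+------=******#%*=*##%####%######
304 ----+++++***+++++++##******=--:---=+***#*#%*-====--=+++==---
306 ---------=*+-------*##*****=------=+*****#%*-------++++++---
308 ---------=*#+------*#******++++=--=+*****#%*=-----+*++++=---
310 ---------=*#*=----+*#*******++++=--+*****%%*==---=**+++++---
312 ---------=*##+-----*%######*++++++++*####%#+-----+##*+++++--
314 ---------=*#*+-----*#######*++++++++*####%#+-----+#*++++++--
316 ---------=*#*+=---=*#######*+++++++**######+====+*#*++++++=-
318 ---------=*######**########**++++++**##############*++++++=-
320 ----------*####*###########**+++++++*##############*++++++=-
322 ----------*################**+++++++**#########*#***++++++=-
324 ----------=+++++*++++++++++*++++++++*++++++++++++++++++++++=
326 ------------++++++++++++++++++++++++*++++++++++++++++++++++=
328 -------------=++++++++++++++*++++++++++++++++++++++++++++++=
```

Request:
move_arm --motion '[[[0, 0, 1], [0, 0, 0], 1], [[0, 0, 1], [0, 0, 0], 1], [[0, 0, 1], [0, 0, 0], 1], [[0, 0, 1], [0, 0, 0], 1], [[0, 0, 1], [0, 0, 0], 1], [[0, 0, 1], [0, 0, 0], 1], [[0, 0, 1], [0, 0, 0], 1]]'

```text
clock: 16.8
tool_pos: [0.5298, -0.0346, 0.0626]
orientation: [-180.0, -0.0, -90.0]
force: [0.7, -0.6, -0.1]
opening: 0.0177
gripper_force: 30.0
```

```bash
python3 - <<'E'
from h import *
o=st();s=snap("side");g=s["color"].max(2)
for c,q,m in blobs(g<48,(342,262,390,292),20):print(c,q.tolist(),plane(s,c,.016).round(4))
asc(s["color"],330,385,255,300,1,2)
print(delta((.5926,-.032,.067),(180,0,-92),o))
E
```

```text
{'clock': 16.8, 'tool_pos': [0.53, -0.035, 0.063], 'orientation': [-179.987, -0.009, -90.024], 'joint_pos': [17.45, 18.315, -30.392, 0.019, -41.284, -17.488], 'force': [0.717, -0.606, -0.146], 'opening': 0.018, 'gripper_force': 29.977}
[357.5 282.4] [342, 268, 29, 24, 209] [0.6239 0.0948 0.016 ]
255 ##%####%#%%#+=--=--::::::::::::-====++++++=---------==-
257 %%###%#%#%%%*=---=-:::::::::::::====+++++++----------==
259 ###%##%%%%%#*==-==-:::::::::::::-===+++++++-------==+=+
261 %%%%%%%%%#+==-=--=--:::::::::::::===+++++++=----=++++++
263 %%%%%%##+=-==-==----:::::::::::::-=+++++++++=-----+++=-
265 %%###+====--====-==-::::-=*********##*+++++++-----=+++-
267 ++====--==-====-=-==*#*+*######*######*++++++=-----=+++
269 -------------------=*%%###############*+++++++--------=
271 -------------------+################*#*+++++++=--------
273 -----------=+=----=*##################*+==+++++=-------
275 -----------=++----=#%#%##%#############*--=++++=-------
277 =-----------------+#%%#%###%%########%#*=---=+++=------
279 ------------------+##%%#######%%########+-----=++=-----
281 ------------------*#%%%#%%#####%###%####*-------==-----
283 ---------------:--*#%####%%#############*=-------------
285 --------------=--=*#%######%#############+-------------
287 ********###########%############%%#######*-------------
289 #######*#######*##**#*#####%%###%#######%*=------------
291 ++=+==++===++=------------=*#####%######%*-------------
293 ##%#%#%%%%%%%*-------------=*#%####*#*###+-------------
295 %#%%###%%%#%%#+==---==--=--===+**+=----------:---------
297 #%#%#%###%#%##*******************=---------------------
299 %%%%##%###%%##+*+**+*+++++++++++*=---------------------
([-2.6, -62.8, -4.4], [-0.0, -0.0, 2.0])
```

Request:
move_arm --motion '[[[0, 0, -10], [0, 0, 0], 1], [[0, 0, -22], [0, 0, 0], 1], [[0, -20, -22], [0, 0, 1], 1], [[0, -40, -22], [0, 0, 2], 1], [[-2, -56, -22], [0, 0, 2], 1], [[-2, -56, -22], [0, 0, 2], 1]]'

```text
clock: 17.35
tool_pos: [0.5889, -0.032, 0.0853]
orientation: [-179.9, -0.0, -92.0]
force: [0.9, 0.4, -2.3]
opening: 0.0178
gripper_force: 30.0
```

```bash
python3 - <<'E'
from h import *
o=st();s=snap("side");t=snap("top");g=s["color"].max(2)
for c,q,m in blobs(g<45,(300,200,372,240),20):print("tray",c,q.tolist())
asc(s["color"],310,400,252,300,1,2)
asc(t["color"],285,375,195,270,1,3)
print(proj(t,(.606,.129,.016)),proj(s,(.606,.129,.016)))
E
```

```text
{'clock': 17.35, 'tool_pos': [0.589, -0.032, 0.085], 'orientation': [-179.861, -0.001, -91.988], 'joint_pos': [15.897, 21.151, -21.761, 0.06, -46.956, -17.926], 'force': [0.852, 0.444, -2.307], 'opening': 0.018, 'gripper_force': 29.976}
tray [328.  220.2] [315, 200, 29, 40, 336]
252 -----=-:-======:::::::::::::=*#%%%%%%%%%%%%%%%%%%%%%%%%%%%%#*==--==---===-::::::::::::::::
254 ----=+===+=====-::::::::::::::-=*#%%%%%%%%%%%%%%%%%%%%%##*+=---=--=-----==-:::::::::::::::
256 ######*++==+===-:::::::::::::::::-+****##%#%#%%%%###*++==-----===--=-==--=++**********+=-:
258 #######*+++++===-::::::::::::::::--=-------------------------------------=*#%###########+-
260 ############*####********+*****++--==----------------------------------+**##############+.
262 #########%#%##%####%###%#%%#%####+=-----------------------------------=*################*-
264 #####################%#######%####+----------=*+--------------=*+-----*#%################=
266 ########+=++++=+=+=====+=+==+*###*=------------=---------------------=*%#####%#%#########*
268 ########*+++**+*+++=+****+**+*###*----------------------
[... 3190 characters left out ...]
######################%%%#%%%%%%%%%%%%%%*----+@@@%=-----------------------
252 #############################%##########%%%%%%%%%%%%%%%%%#=---#@@@%+----------------------
255 ######################################%%####%#%%%%%%%%%%%%%*---#@@@@*---------------------
258 #######################################%###%##%%%%%%%%%%%%%%#=--%@@@@*--------------------
261 #########################################%#%%%%#%%%%%%%%%%%%%%*-=@@@@@%=------------------
264 #############################################%%%%%%%%%%%%%%%%%%*--#@@@@%=-----------------
267 ########################################%%###%%%##%%%%%%%%%%%%%%#=-#@@@@%*----------------
[318.95084938 221.55424576] [348.83604003 272.89971919]
```

Request:
move_arm --motion '[[[0, 0, 12], [0, 0, 0], 1], [[0, 0, 20], [0, 0, 0], 1], [[0, 0, 23], [0, 0, 0], 1], [[-6, 0, 23], [0, 0, 0], 1], [[-13, 0, 23], [0, 0, 0], 1], [[-20, 0, 23], [0, 0, 0], 1], [[-27, 0, 23], [0, 0, 0], 1], [[-34, 0, 23], [0, 0, 0], 1], [[-40, 0, 23], [0, 0, 0], 1], [[-46, 0, 23], [0, 0, 0], 1]]'

```text
clock: 18.28
tool_pos: [0.5877, 0.014, 0.0623]
orientation: [-179.9, -0.0, -92.0]
force: [-0.0, -4.8, 7.4]
opening: 0.0179
gripper_force: 30.0
```

Request:
move_arm --motion '[[[-4, 0, 0], [0, 0, 0], 1], [[-8, 0, 0], [0, 0, 0], 1], [[-12, 0, 0], [0, 0, 0], 1], [[-16, 0, 0], [0, 0, 0], 1], [[-18, 0, 0], [0, 0, 0], 1]]'

```text
clock: 18.7
tool_pos: [0.5883, 0.032, 0.0623]
orientation: [-180.0, -0.0, -92.0]
force: [0.2, -4.7, 6.5]
opening: 0.0181
gripper_force: 30.0
```

```bash
python3 - <<'E'
from h import *
o=st();s=snap("side");g=s["color"].max(2)
asc(s["color"],300,385,200,306,1,2)
R=Rt(o["orientation"])
for q in((-127,46,62),(-127,-46,62),(-15,46,20),(-15,-46,20),(-100,46,32),(-100,-46,32)):print(q,proj(s,o["tool_pos"]+R.apply(np.array(q)/1e3)).round(0))
E
```

```text
{'clock': 18.7, 'tool_pos': [0.588, 0.032, 0.062], 'orientation': [-179.955, -0.041, -91.953], 'joint_pos': [22.146, 22.813, -22.957, 0.08, -44.205, -24.156], 'force': [0.247, -4.7, 6.456], 'opening': 0.018, 'gripper_force': 30.0}
200 ----------------------------*%%%#####%%#########%################%####%%####+--------
202 ----------------:-----:-----*%%%##%###########%#%######%%#####%#%########%%#=--------
204 ------------------------====*%%##%%%#%%%######%%###%##%%############%%%###%*---------
206 -----------==============+++*%%%######%##################%%#%#%#%#########%*---------
208 -----------============*##%%%####%#%####%######%####%#######%#######%%#####+---------
210 -----------:=========+#%%#%#%%##%#%####%#%##%#%%#####%###%##########%###%%#+---------
212 -----------:-=======+#%%%%#%#%#%####%%###%###%#%#%#%##%##########%%%##%%#%*=---------
214 -----------::=======+#%%%%#%#######%#%#####%##%%########%###############%#*----------
216 -----:-----::=======+#%%#%%#%%#%#%##%%%#%#################%###%#%###%##%%#*----------
218 ------------:-=+*####%%%%%%######%###%###%############%
[... 3363 characters left out ...]
4 ------------------:-----=*########*=-=-=*#*++++++++*=---=**#####*++++++--------------
296 ------------------------=*##########**#*###+++++++****#**#######*++++++--------------
298 ------------------------=*##########*######*+++++++*############*++++++--------------
300 ------------------------=*#*#####**######****++++++**###########++++++++-------------
302 -------------------------=++++++++++++++++**+++++++++++++++++++++++++++=-------------
304 ---------------------------=+++++++++++++++*++=+++++++++++++++++++++++++-------------
(-127, 46, 62) [324. 269.]
(-127, -46, 62) [360. 270.]
(-15, 46, 20) [325. 289.]
(-15, -46, 20) [365. 289.]
(-100, 46, 32) [324. 268.]
(-100, -46, 32) [362. 268.]
```

Request:
move_arm --motion '[[[-3, 0, -3], [0, 0, 0], 1], [[-3, 0, -9], [0, 0, 0], 1], [[-8, -2, -9], [0, 0, -1], 1], [[-14, -4, -9], [0, 0, -2], 1], [[-20, -6, -9], [0, 0, -3], 1], [[-26, -8, -9], [0, 0, -4], 1], [[-32, -10, -9], [0, 0, -5], 1], [[-38, -10, -9], [0, 0, -5], 1]]'

```text
clock: 19.42
tool_pos: [0.5999, 0.0701, 0.0704]
orientation: [-180.0, -0.0, -86.9]
force: [0.4, 0.4, -2.0]
opening: 0.0179
gripper_force: 30.0
```

```bash
python3 - <<'E'
from h import *
o=st();F=[]
for k in range(6):
    t=snap("top");F.append(ctrl.get_obs()["force"])
print(np.mean(F,0))
asc(t["color"],215,345,195,275,1,3)
R=Rt(o["orientation"])
for q in((-127,46,62),(-127,-46,62),(-15,46,62),(-15,-46,62)):
    P=o["tool_pos"]+R.apply(np.array(q)/1e3);print(P.round(3),proj(t,P).round(0))
E
```

```text
{'clock': 19.417, 'tool_pos': [0.6, 0.07, 0.07], 'orientation': [-179.984, -0.008, -86.904], 'joint_pos': [25.186, 23.373, -20.557, 0.018, -46.059, -22.103], 'force': [0.352, 0.382, -1.993], 'opening': 0.018, 'gripper_force': 29.999}
[-0.03391928  0.23562032 -2.15354669]
195 --------------------=+#######################*#*--=-::-#%%##****************************************************#******###########
198 -------------=+#########################**#*#****=::::::+#@%#*************************************************#*##################
201 -------=+########################*##**************+-:::::-#%%#****************************************#***########################
204 ==+#######################**************************-.:::::+%@%##********************************##*##############################
207 ###################*#********************************=.:::::-#%%#***************************#**##############################%%%%%
210 ################*##********#**************************+-::::::+%%#*****************#**#*####**#######################%%%%%%%%%#++*
213 ######*#*#****
[... 2244 characters left out ...]
--------------------------------
264 ##########*#########################################%###%%%%%%%%%%%%%%%%%%+----=%@#-----------------------------------------------
267 ##%%%%%%##################################################%%%%%%%%%%%%%%%%%*-----#@#=---------------------------------------------
270 +#%%*+==-##*##############################################%%%%%%%%%%%%%%%%%%*=----+@%+--------------------------------------------
273 --##-----=#*##################################################%%%%%%%%%%%%%%%%*----=@@%+------------------------------------------
[0.547 0.194 0.008] [292. 247.]
[0.639 0.199 0.008] [290. 209.]
[0.553 0.083 0.008] [339. 244.]
[0.645 0.088 0.008] [336. 206.]
```

Request:
move_arm --motion '[[[-3, 4, 1], [0, 0, 0], 1], [[-10, 8, 3], [0, 0, 0], 1], [[-18, 11, 4], [0, 0, 0], 1], [[-27, 12, 4], [0, 0, 0], 1], [[-36, 12, 4], [0, 0, 0], 1], [[-45, 12, 4], [0, 0, 0], 1], [[-54, 12, 4], [0, 0, 0], 1], [[-63, 12, 4], [0, 0, 0], 1], [[-72, 12, 4], [0, 0, 0], 1], [[-80, 12, 4], [0, 0, 0], 1]]'

```text
clock: 20.55
tool_pos: [0.5832, 0.1496, 0.0665]
orientation: [-180.0, -0.0, -87.0]
force: [0.4, -0.9, -2.9]
opening: 0.0181
gripper_force: 30.0
```

Request:
move_arm --motion '[[[-7, 0, 0], [0, 0, 0], 1], [[-14, 0, 0], [0, 0, 0], 1], [[-21, 0, 0], [0, 0, 0], 1], [[-28, 0, 0], [0, 0, 0], 1], [[-34, 0, 0], [0, 0, 0], 1], [[-40, 0, 0], [0, 0, 0], 1], [[-46, 0, 0], [0, 0, 0], 1]]'

```text
clock: 21.13
tool_pos: [0.5806, 0.1942, 0.0666]
orientation: [180.0, -0.1, -87.0]
force: [1.2, -9.8, 1.9]
opening: 0.0178
gripper_force: 30.0
```

Request:
move_arm --motion '[[[-5, 0, 0], [0, 0, 0], 1], [[-10, 0, 0], [0, 0, 0], 1], [[-10, 0, 0], [0, 0, 0], 1]]'

```text
clock: 21.38
tool_pos: [0.5803, 0.2049, 0.0666]
orientation: [-180.0, -0.0, -87.0]
force: [-0.2, -0.3, -2.3]
opening: 0.0183
gripper_force: 30.0
```

Request:
move_arm --motion '[[[-5, 0, 0], [0, 0, 0], 1], [[-9, 0, 0], [0, 0, 0], 1], [[-9, 0, 0], [0, 0, 0], 1]]'

```text
clock: 21.63
tool_pos: [0.5798, 0.214, 0.0665]
orientation: [-180.0, 0.0, -87.0]
force: [-0.3, -0.3, -3.0]
opening: 0.0175
gripper_force: 30.0
```

```bash
python3 - <<'E'
from h import *
o=st();s=snap("side")
asc(s["color"],295,390,150,250,1,2)
E
```

```text
{'clock': 21.633, 'tool_pos': [0.58, 0.214, 0.067], 'orientation': [-179.984, 0.003, -86.997], 'joint_pos': [38.342, 24.731, -18.862, 0.009, -46.392, -35.345], 'force': [-0.278, -0.28, -2.958], 'opening': 0.017, 'gripper_force': 29.999}
150 -------------------------+#%%##################%%####%#%#%###%###%#=---------------------------
152 -------------------------+#%#####%###%#%####%######%######%#%###%%#+---------------------------
154 -------------------------*%%##%#################%####%#####%#%#%##*+===------------------------
156 -------------------------*#%%####%%####%############%######%%#%%%#*----=-----------------------
158 -------------------------*%#%%##########%############%####%#%#%#%#+------==--------------------
160 -------------------------*#%%##%##%##%############%###%#####%##%%#=----------------------------
162 -------------------------+%%#%##%%%#%##########%###########%#%##%*=----------------------------
164 -------------------------*#%%#%##%%###########%###%#####%#####%#%*-----------------------------
166 -------------------------*%%#######%##############%#%###%%%
[... 3436 characters left out ...]

236 -----------------==::+#####*###*=---=*#*++++++**=---+###*++++++++=::=+++++-::-------------===--
238 -----------------==-:=##*#**#*#*=----+#*++++++*+=---+#####*+=+++===::+++++==-------------====--
240 -----------------=+-:-*#########+----+#**+++++++---=+#####*+==++=+=::=+++===-------------======
242 ------------------==::*#########+=--=+##*+++++++===+*####*++==-=+=+=::+++=---::---------=======
244 ------------------==-:+###########*#####**+++++**######*#*+++=:-=++=::=+++=-------:::::-=====--
246 ------------------==-:=*####*###########**++++++*########*+=+=-:=+++=:-++++-------------===---:
248 -------------------=+-=*################**+++++++*#######*+=++=:-=+=+++++++=-----------==------
```

Request:
move_arm --motion '[[[3, 0, -2], [0, -1, 0], 1], [[6, 0, -6], [0, -3, 0], 1], [[8, 0, -11], [0, -5, 0], 1], [[9, 0, -18], [0, -6, 0], 1], [[9, 0, -26], [0, -6, 0], 1], [[9, 0, -35], [0, -6, 0], 1], [[9, 0, -45], [0, -6, 0], 1], [[9, 0, -55], [0, -6, 0], 1], [[9, 0, -65], [0, -6, 0], 1], [[9, 0, -72], [0, -6, 0], 1]]'

```text
clock: 22.52
tool_pos: [0.5806, 0.2047, 0.1404]
orientation: [-179.9, 6.0, -87.0]
force: [0.5, -0.8, -3.6]
opening: 0.0176
gripper_force: 30.0
```

```bash
python3 - <<'E'
from h import *
o=st();F=[];G=[]
for k in range(10):
    s=snap("side");q=ctrl.get_obs();F.append(q["force"]);G.append(q["moment"])
print(np.mean(F,0),np.mean(G,0))
asc(s["color"],295,390,170,275,1,2)
R=Rt(o["orientation"])
for b in(0,10,20,30):
    Q=R*Ro.from_euler("y",b,degrees=True)
    print(b,[proj(s,o["tool_pos"]+Q.apply(np.array(q)/1e3)).round(0).tolist() for q in((-15,46,62),(-15,46,20),(-15,-46,20),(69,0,-12))])
E
```

```text
{'clock': 22.517, 'tool_pos': [0.581, 0.205, 0.14], 'orientation': [-179.909, 5.998, -86.956], 'joint_pos': [34.38, 19.127, -13.814, -6.274, -54.017, -27.787], 'force': [0.548, -0.845, -3.57], 'opening': 0.018, 'gripper_force': 30.001}
[-0.01935155 -0.70036693 -3.36340617] [-0.91638233 -0.05156137  0.03312901]
170 -----------------------------------=+*#%%%%%%%%%%%%%%%%%%%#*+==--==-==-------------------------
172 --------------------------------------=******#########*++=-=--===-------------=-=--------------
174 --------------------------------------=*+=---------------------==-----=--+*#*#####**+----------
176 -==******####*+----------------------==*=======-=-=-==-=====-==--==--===+##########%#=---------
178 =**############+=============+++++**+==+=-=--==-=-=====--====-==++==-=*##############*---------
180 ***##########%##%##%#%%%#%%#%%%%######**==-======+*+--====-==--=++==-=*###############+--------
182 ***##############%##%##%##%#%#########%+--===--===-==-==-===-===-==-==*#######%######%*=-------
184 ***#############*====----=+++==++++#%%*+----=---=-===--=--====---=--=+#%%###########
[... 4082 characters left out ...]
=+++++++++++++=----=++++=----
268 ----------------------====++==+++======++++++++++++++++++++++++++++++++++++++++++-----==++++=--
270 ----------------------==++++++++++-----=++++++++++++++++++++++++++++++++++++++++++-------==++==
272 ------------------------=+++++++++------++++++++++++++++++++++++++++++++++++++++++=--------=+++
274 --------------------------=+++++++=-----=++++++++++++++++++++++++++++++++++++++++++----------==
0 [[318.0, 229.0], [319.0, 217.0], [356.0, 215.0], [342.0, 229.0]]
10 [[319.0, 233.0], [319.0, 218.0], [356.0, 217.0], [342.0, 225.0]]
20 [[319.0, 236.0], [319.0, 220.0], [356.0, 218.0], [342.0, 220.0]]
30 [[320.0, 238.0], [319.0, 221.0], [356.0, 220.0], [342.0, 214.0]]
```

Request:
move_arm --motion '[[[3, 0, -4], [0, -3, 0], 1], [[6, 0, -8], [0, -6, 0], 1], [[9, 0, -14], [0, -9, 0], 1], [[12, 0, -20], [0, -12, 0], 1], [[12, 0, -30], [0, -13, 0], 1], [[12, 0, -42], [0, -13, 0], 1], [[12, 0, -55], [0, -13, 0], 1], [[12, 0, -70], [0, -13, 0], 1], [[12, 0, -85], [0, -13, 0], 1], [[12, 0, -92], [0, -13, 0], 1]]'

```text
clock: 23.85
tool_pos: [0.5823, 0.1834, 0.2322]
orientation: [-179.7, 19.0, -86.9]
force: [0.5, -0.1, -3.0]
opening: 0.0178
gripper_force: 30.0
```

```bash
python3 - <<'E'
from h import *
o=st();F=[];G=[]
for k in range(8):
    s=snap("side");q=ctrl.get_obs();F.append(q["force"]);G.append(q["moment"])
print(np.mean(F,0),np.mean(G,0))
asc(s["color"],295,390,110,290,1,3)
R=Rt(o["orientation"])
for b in(0,10,20,30):
    Q=R*Ro.from_euler("y",b,degrees=True)
    print(b,[proj(s,o["tool_pos"]+Q.apply(np.array(q)/1e3)).round(0).tolist() for q in((-15,46,62),(-15,46,20),(-15,-46,20),(69,0,-12))])
E
```

```text
{'clock': 23.85, 'tool_pos': [0.582, 0.183, 0.232], 'orientation': [-179.749, 18.963, -86.875], 'joint_pos': [24.321, 13.93, -5.034, -19.42, -65.02, -13.901], 'force': [0.492, -0.092, -3.017], 'opening': 0.018, 'gripper_force': 29.997}
[ 0.34163283  0.11116584 -3.03497035] [-1.52174129 -0.13772685  0.00293982]
110 *=:::::::-::-:-::::--:----:-::-+#%%%%%#%%####%#%#%%%%%#%#%#%#%###%#%%####%%%%#%%#+-::::::::::::
113 -::-:-::--::----::----:--:::::-+%%%#%%%%%%#%%#%#%%#%%%%%#%%#%##%###%%%%##%%#%%%%+-:::::::::::::
116 ::::-::-----:--::::-:::-----:--*%%%%#%%%%#%#%%#%%#%%###%##%%####%%#####%%#%#%#%#=::::::::::::::
119 -:-::-::::--::--:-::::-:-----:=#%%%%%#%%%##%%%%#%%#%###%##%%#%%%#%%%%%%%#%%%#%%+-::::::::--::::
122 ::::::::::::---::---:-:::::-:-+#%%%%%#%%%%%%#%##%%%%#%##%##%#%%%%#%%##%###%%%%*=-:-::::::::::::
125 ::::-:--::-::-:-:::--:-::--::-+%%%##%%#%%#%%###%%%%###%%%%##%#%%%###%#%#%#%#%%+-:-:--:::::::--:
128 :::--:--:--::-:--:::::----:::-*%%%#%##%%###%#%%%%%#%###%#%%#%%%%##%%%##%##%%%*-::--::::-:::::::
131 ::::::::::::-:---:-:::::::-::-+#%###%%##%%#%#%%%%##%%%##%%####%#%%%%#%%%#%%%%+::::::
[... 4782 characters left out ...]
-----------=++++=------------
278 -----------------------------=+++++--------------------------=+++++++++++++++++++++++++++++++++
281 --------------------------------=+++--------------------------+++++++++++++++++++++++++++++++++
284 ----------------------------------=--------------------------==++++++++++++++++++++++++++++++++
287 --------------------------------------------------------------=++++++++++++++++++++++++++++++++
0 [[320.0, 198.0], [320.0, 187.0], [360.0, 185.0], [345.0, 207.0]]
10 [[320.0, 202.0], [320.0, 189.0], [360.0, 187.0], [346.0, 202.0]]
20 [[320.0, 206.0], [320.0, 191.0], [360.0, 189.0], [346.0, 197.0]]
30 [[321.0, 209.0], [321.0, 192.0], [360.0, 191.0], [346.0, 192.0]]
```

```bash
python3 - <<'E'
from h import *
o=ctrl.get_obs();p=o["tool_pos"];T=np.array([.590,-.438,.26])
print(delta(T,(180,19,-78),o),delta(p,(180,19,-78),o))
for a,r in((1/3,-84),(2/3,-81)):
    q=dict(o);print(delta(p+(T-p)*a,(180,19,r),o))
E
```

```text
([576.4, 23.5, -232.0], [-2.9, -0.0, -8.5]) ([0.0, 0.0, 0.0], [-2.9, -0.0, -8.5])
([192.1, 7.8, -77.3], [-0.9, -0.0, -2.9])
([384.3, 15.7, -154.7], [-1.9, -0.0, -5.7])
```

Request:
move_arm --motion '[[[5, 0, -2], [0, 0, 0], 1], [[14, 0.6, -5.6], [0, 0, 0], 1], [[28, 1, -11], [0, 0, 0], 1], [[46, 2, -18.6], [0, 0, 0], 1], [[69, 3, -28], [0, 0, 0], 1], [[97, 4, -39], [0, 0, 0], 1], [[130, 5, -52], [0, 0, 0], 1], [[162, 6.6, -65], [0, 0, 0], 1], [[195, 8, -78], [0, 0, 0], 1], [[227, 9, -91], [0, 0, 0], 1]]'

```text
clock: 25.08
tool_pos: [0.5847, -0.0641, 0.2412]
orientation: [-180.0, 19.0, -87.0]
force: [0.7, 0.8, -3.0]
opening: 0.0172
gripper_force: 30.0
```

Request:
move_arm --motion '[[[32, 1.3, -13], [0, 0, 0], 1], [[65, 2.6, -26], [0, 0, 0], 1], [[97, 4, -39], [0, 0, 0], 1], [[130, 5, -52], [0, 0, 0], 1], [[162, 6.6, -65], [0, 0, 0], 1], [[194, 8, -78], [0, 0, 0], 1], [[227, 9, -91], [0, 0, 0], 1]]'

```text
clock: 25.67
tool_pos: [0.5882, -0.3085, 0.2533]
orientation: [-180.0, 19.0, -87.0]
force: [1.1, 0.3, -2.2]
opening: 0.0177
gripper_force: 30.0
```

Request:
move_arm --motion '[[[31, 1, -12], [-0.4, 0, -1], 1], [[56, 2, -23], [-0.8, 0, -2], 1], [[78, 3, -31], [-1.1, 0, -3.2], 1], [[94, 4, -38], [-1.5, 0, -4.4], 1], [[106, 4.3, -43], [-1.9, 0, -5.6], 1], [[115, 4.7, -46], [-2.3, 0, -6.8], 1], [[120, 5, -48], [-2.7, 0, -7.8], 1], [[122, 5, -49], [-2.9, 0, -8.5], 1], [[122, 5, -49], [-2.9, 0, -8.5], 1]]'

```text
clock: 26.42
tool_pos: [0.5906, -0.4378, 0.2592]
orientation: [-180.0, 19.0, -78.0]
force: [0.6, -0.1, -3.3]
opening: 0.018
gripper_force: 30.0
```

```bash
python3 - <<'E'
from h import *
o=st();F=[]
for k in range(5):
    s=snap("side");q=ctrl.get_obs();F.append(q["force"])
t=snap("top")
print(np.mean(F,0),[plane(s,p,.02) .round(3).tolist() for p in((321,221),)])
R=Rt(o["orientation"])
for b in(10,20,30):
    Q=R*Ro.from_euler("y",b,degrees=True)
    print(b,[proj(s,o["tool_pos"]+Q.apply(np.array(q)/1e3)).round(0).tolist() for q in((-15,46,62),(-15,46,20),(-127,0,62))],[proj(t,o["tool_pos"]+Q.apply(np.array(q)/1e3)).round(0).tolist() for q in((-127,46,62),(-127,-46,62),(-15,-46,62),(-15,46,62))])
print("tray lumps now (top)")
g=t["color"].max(2)
for c,q,m in blobs(g<45,(205,195,310,265),40):print(c,q.tolist(),plane(t,c,.02).round(3))
asc(t["color"],440,560,180,330,1,3)
cv2.imwrite("pics/s7.png",s["color"])
E
```

```text
{'clock': 26.417, 'tool_pos': [0.591, -0.438, 0.259], 'orientation': [-179.975, 19.016, -78.019], 'joint_pos': [-28.945, 35.355, 29.986, -14.382, -97.107, 40.702], 'force': [0.568, -0.058, -3.259], 'opening': 0.018, 'gripper_force': 29.997}
[ 0.18703648  0.1390017  -3.19426879] [[0.546, 0.342, 0.02]]
10 [[343.0, 462.0], [347.0, 450.0], [353.0, 374.0]] [[542.0, 242.0], [529.0, 197.0], [578.0, 188.0], [592.0, 231.0]]
20 [[346.0, 472.0], [347.0, 454.0], [354.0, 388.0]] [[542.0, 242.0], [529.0, 199.0], [582.0, 187.0], [596.0, 230.0]]
30 [[348.0, 481.0], [348.0, 458.0], [356.0, 404.0]] [[544.0, 243.0], [532.0, 200.0], [587.0, 186.0], [601.0, 229.0]]
tray lumps now (top)
[230.  230.7] [221, 207, 19, 50, 639] [0.587 0.34  0.02 ]
180 ===============================================================================================+++**+*******************
183 ================================================================++*******+=====++=+++*************####****++***********+
186 =============================================================+************************+++******#%#####%%#*********
[... 5181 characters left out ...]
*###*########################################################%%%%@@@@%%%%%%
315 *************************************************#***####*################################################%%%@@@@%%%%%%%
318 *********************************************#*#********#*#*#############################################%%%%@@@@#####%#
321 *********************************************************#**##############################################%%@@@@%#######
324 **********************************************#************#***#*#######################################%%%@@@@#########
327 *#**************************************************************#****#####*#############################%%@@@@##########
```

Two lumps are on the pan (weight up by about 0.8 N) and three are left in the tray. I'll lower the lip over the basket mouth and tip about the lip.

Request:
move_arm --motion '[[[5, 0, 15], [0, 0, 0], 1], [[10, 0, 30], [0, 0, 0], 1], [[15, 0, 45], [0, 0, 0], 1], [[20, 0, 58], [0, 0, 0], 1], [[20, 0, 58], [0, 0, 0], 1]]'

```text
clock: 27.13
tool_pos: [0.59, -0.4361, 0.1949]
orientation: [179.9, 19.2, -78.1]
force: [0.1, 0.7, -5.2]
opening: 0.0175
gripper_force: 30.0
```

Request:
move_arm --motion '[[[-12, 0, -9.5], [0, 7, 0], 1], [[-26, 0, -17.5], [0, 14, 0], 1], [[-40, 0, -23.5], [0, 21, 0], 1], [[-48, 0, -25.6], [0, 24.5, 0], 1], [[-56, 0, -27.6], [0, 28, 0], 1], [[-56, 0, -27.6], [0, 28, 0], 1], [[-64, 0, -28.6], [0, 31.5, 0], 1], [[-72, 0, -29.7], [0, 35, 0], 1], [[-72, 0, -29.7], [0, 35, 0], 1], [[-88, 0, -29.8], [0, 42, 0], 1]]'

```text
clock: 27.97
tool_pos: [0.5771, -0.3694, 0.2562]
orientation: [-179.8, -22.0, -78.3]
force: [3.2, -3.3, 1.0]
opening: 0.0175
gripper_force: 30.0
```

```bash
python3 - <<'E'
from h import *
o=st();F=[]
for k in range(5):
    s=snap("side");q=ctrl.get_obs();F.append(q["force"])
print(np.mean(F,0))
cv2.imwrite("pics/s8.png",s["color"])
R=Rt(o["orientation"])
for b in(0,10,20,30):
    Q=R*Ro.from_euler("y",b,degrees=True)
    print(b,[(o["tool_pos"]+Q.apply(np.array(q)/1e3)).round(3).tolist() for q in((-127,0,62),)],[proj(s,o["tool_pos"]+Q.apply(np.array(q)/1e3)).round(0).tolist() for q in((-15,46,62),(-15,46,20),(-127,46,62),(-127,-46,62))])
asc(s["color"],280,430,340,480,1,4)
E
```

```text
{'clock': 27.967, 'tool_pos': [0.577, -0.369, 0.256], 'orientation': [-179.828, -21.964, -78.32], 'joint_pos': [-6.876, 13.786, -21.166, 27.124, -50.862, 2.041], 'force': [3.188, -3.292, 0.976], 'opening': 0.018, 'gripper_force': 29.993}
[-1.85291753  0.03703623 -4.05903942]
0 [[0.558, -0.277, 0.151]] [[336.0, 438.0], [334.0, 411.0], [317.0, 390.0], [373.0, 378.0]]
10 [[0.562, -0.296, 0.136]] [[338.0, 445.0], [335.0, 415.0], [320.0, 406.0], [377.0, 394.0]]
20 [[0.567, -0.317, 0.125]] [[341.0, 451.0], [336.0, 418.0], [324.0, 423.0], [381.0, 410.0]]
30 [[0.572, -0.341, 0.118]] [[343.0, 455.0], [337.0, 420.0], [327.0, 440.0], [386.0, 426.0]]
340 :::-*########%#######%###%#%##%###########***###*+=+=========-===+#####%####+=-:::::::::::::::::::::::::::----=++***####%#############################
344 ::::=*%%###################%####*-:::::::::::=*#*=-===++*****##%##%#%%#%###%#+-::::------=++***###%####%##################***++++++++++++=============
348 :::::-+################%####%#%###+---==++****+=*##%%%%%%#%%%#%#%##%######%###%###############%#######***+++=-----------------:=+++++++++++
[... 4271 characters left out ...]
###############*#####************#################***#**#######*==+++++++++++=-:
464 :-::::-::::::::::::=*#**********###%%%####*****+***********##########*#**************####################################**######*##++++++=++++++++=-:
468 :::::::--:::::-::::-+##*******#*###**********#**#######*************######################*##############******************#######*=++++++++=+++=+=--:
472 -:::::-:::::::--::::-+*#*########*#######%%%%%%%%###**********#######*##################*************************#####*######*#*#*++=+++++==+++++=--::
476 :-::::::-::::-:::::::-+##############****************##*##*######*###**********************#*#*######*##*********#####*#########*+++++++++++=-=++++=-:
```

Request:
move_arm --motion '[[[-13, 0, -13], [0, 7, 0], 1], [[-26, 0, -24], [0, 14, 0], 1], [[-41, 0, -32], [0, 21, 0], 1], [[-41, 0, -32], [0, 21, 0], 1], [[-41, 0, -32], [0, 21, 0], 1], [[-45, 0, -40], [0, 25, 0], 1]]'

```text
clock: 28.72
tool_pos: [0.5652, -0.314, 0.2767]
orientation: [-179.8, -47.1, -78.4]
force: [0.7, -0.9, -2.2]
opening: 0.0177
gripper_force: 30.0
```

```bash
python3 - <<'E'
from h import *
o=st();F=[]
for k in range(8):
    s=snap("side");q=ctrl.get_obs();F.append(q["force"])
print(np.mean(F,0))
R=Rt(o["orientation"])
for b in(10,20,30):
    Q=R*Ro.from_euler("y",b,degrees=True)
    print(b,[(o["tool_pos"]+Q.apply(np.array(q)/1e3)).round(3).tolist() for q in((-127,0,62),)])
asc(s["color"],280,430,340,480,1,4)
E
```

```text
{'clock': 28.717, 'tool_pos': [0.565, -0.314, 0.277], 'orientation': [-179.834, -47.113, -78.436], 'joint_pos': [1.815, 9.002, -45.165, 67.73, -51.242, -42.473], 'force': [0.728, -0.876, -2.168], 'opening': 0.018, 'gripper_force': 29.998}
[-0.12517905  0.30502773 -2.53982821]
10 [[0.562, -0.297, 0.136]]
20 [[0.567, -0.322, 0.136]]
30 [[0.572, -0.345, 0.139]]
340 :-::::::::::-:::::::-::-:-:::-::::::-::::-::::::-:::-===::::::::::::*#+-:-=++++++=-----------==-:--:::-:::-:-::::-:::--:::-:-::-=++++++++++++++===++==
344 :::::::::::::::--::::::::::::::::::::::::::::::-::::::-==-::::::::::=*#+*****+++++=---------==++--:-:-:-:-:-::-::-::::-----:::-=+++++++++++++=++++==+=
348 ::-:::--:::--:-:-::::--::::::::::-:::::::-:::::::::::::-=+=::::::::+#%##*****++++++=--=====+++=-:::-::::::::::--:-:-:::::-:-::-=++++++++++++=++++==+==
352 :::::::::-::::-::::::::::::::::::::-::-:::-::-:::::::::::-==-::::::-+###****+++++++++++++++=-::::-+**+=-:::-:-::-:--::-:--:--:--=+++++++++++=+=+=+=+++
356 ::::::::::::::::::::::-::-:--::-::::::::::::-:::-:::::::::-===::::::::-*#**++++++++++++**+::::::::-***##+-::--::::-
[... 3985 characters left out ...]
########################****##*#*##################*#*#########+==+++++++++++=--
464 ------:-----:-:--:-=*##############%%%%%#%%%#####################################***#######%##############################*#########*+++++++++++++++--
468 -:--:------:-:----:-+######*#*##*#####################################%##################################***#**************#######*==+++++++++++++=---
472 --:---------------::-+###*##############%#%%%%%%%%%%#####################################%######################*#*##############*+++++++++=++++++----
476 --------:---:-------:-*###########%###%#####################*###############%##%%#######################*#*#******###**#########*+++++++++++=-++++++--
```

Request:
move_arm --motion '[[[28, 0, -27], [0, 0, 0], 1], [[58, 0, -54], [0, 0, 0], 1], [[58, 0, -54], [0, 0, 0], 1]]'

```text
clock: 29.37
tool_pos: [0.5665, -0.3124, 0.3623]
orientation: [-179.3, -47.3, -78.7]
force: [1.5, 1.0, -1.7]
opening: 0.018
gripper_force: 30.0
```

```bash
python3 - <<'E'
from h import *
o=st();print(delta((.58,-.19,.33),(180,0,-87),o))
s=snap("side");t=snap("top")
g=t["color"].max(2)
for c,q,m in blobs(g<45,(205,195,310,265),20):print(c,q.tolist(),plane(t,c,.02).round(3))
asc(t["color"],212,308,198,266,1,2)
asc(s["color"],305,365,195,235,1,2)
asc(s["color"],280,430,370,480,1,4)
E
```

```text
{'clock': 29.367, 'tool_pos': [0.567, -0.312, 0.362], 'orientation': [-179.271, -47.303, -78.654], 'joint_pos': [4.934, 4.842, -37.748, 59.165, -58.089, -31.35], 'force': [1.541, 1.006, -1.674], 'opening': 0.018, 'gripper_force': 29.999}
([-103.3, -38.1, -63.9], [-4.1, -47.2, 8.2])
[230.1 230.6] [221, 207, 18, 50, 617] [0.587 0.339 0.02 ]
198 ----==---=-------=----------=-=---=+++*********+++***********************+******************+***
200 -=-----==---=-------=-----==-==+++********************************************++++========******
202 -----------=---------=-----=++*********************++++=======------::::::::::::------===+******
204 -------+=---------===+==++++=======------:::::::::::::-----========+++++******+*++++*++*******+=
206 --=---:+#+==++++***+*+++++++++==========+++++******+**+**+*******++*+*+**++*++++*++++=+===+*+---
208 ---=--:+##***#%@@@@@@@@#####################********+++++++=+====-------------::::::::::::=*+---
210 ------:+###%@@@@@@@@@@@@%###**********+++++++++++++=-:::::::::::::::::::::::::::::::::::::=*+--=
212 ----==:=##@@@@@@@@@@@@@@%+++++++++++++++++++++++
[... 7614 characters left out ...]
#############*##*******########%############################*#*++=++++++++++++=-
466 --------:-----------*##############**********##############*#######*********########################*#############*********########*++++++++++++++++=-
470 -----:--:-----:---:-=*#####*###########################**#########%#################################%##%###############*###*######*--=+++++++++++-----
474 ---::----------------=*##########%#%%#%#%##**********#########################*#*####%###########################********########++++++++++=-=+++++---
478 ----------------------=###############*****#*###############**#*####%%##########################################****+++########*++++++++++++=-=++++++-
```

Request:
move_arm --motion '[[[-103, -38, -64], [-4, -47, 8], 1], [[-103, -38, -64], [-4, -47, 8], 1], [[-103, -38, -64], [-4, -47, 8], 1], [[-103, -38, -64], [-4, -47, 8], 1], [[-103, -38, -64], [-4, -47, 8], 1], [[-103, -38, -64], [-4, -47, 8], 1], [[-103, -38, -64], [-4, -47, 8], 1], [[-103, -38, -64], [-4, -47, 8], 1]]'

```text
clock: 30.13
tool_pos: [0.5777, -0.192, 0.3212]
orientation: [179.5, 0.2, -87.1]
force: [1.5, -0.1, -1.8]
opening: 0.0178
gripper_force: 30.0
```

Request:
move_arm --motion '[[[-170, 14, 100], [0, 0, 0], 1], [[-170, 14, 100], [0, 0, 0], 1], [[-170, 14, 100], [0, 0, 0], 1], [[-170, 14, 100], [0, 0, 0], 1], [[-170, 14, 100], [0, 0, 0], 1], [[-170, 14, 100], [0, 0, 0], 1], [[-170, 14, 100], [0, 0, 0], 1]]'

```text
clock: 30.72
tool_pos: [0.5513, -0.0207, 0.2198]
orientation: [179.3, -0.2, -86.7]
force: [0.7, -0.6, -2.2]
opening: 0.018
gripper_force: 30.0
```

```bash
python3 - <<'E'
from h import *
o=st();print(delta((.575,-.015,.0615),(180,0,-87),o))
E
```

```text
{'clock': 30.717, 'tool_pos': [0.551, -0.021, 0.22], 'orientation': [179.284, -0.249, -86.682], 'joint_pos': [18.234, 10.479, -16.7, 0.063, -63.577, -14.947], 'force': [0.739, -0.601, -2.15], 'opening': 0.018, 'gripper_force': 29.999}
([-5.0, -25.9, 158.0], [0.7, -0.3, 0.3])
```

Request:
move_arm --motion '[[[-5, -20, 40], [0.7, 0, 0], 1], [[-5, -26, 80], [0.7, 0, 0], 1], [[-5, -26, 100], [0.7, 0, 0], 1], [[-5, -26, 115], [0.7, 0, 0], 1], [[-5, -26, 128], [0.7, 0, 0], 1], [[-5, -26, 140], [0.7, 0, 0], 1], [[-5, -26, 150], [0.7, 0, 0], 1], [[-5, -26, 156], [0.7, 0, 0], 1], [[-5, -26, 158], [0.7, 0, 0], 1], [[-5, -26, 158], [0.7, 0, 0], 1]]'

```text
clock: 31.55
tool_pos: [0.5772, -0.0158, 0.0634]
orientation: [-179.8, -0.1, -86.8]
force: [-0.4, -1.0, -0.3]
opening: 0.0182
gripper_force: 30.0
```

```bash
python3 - <<'E'
from h import *
o=st();s=snap("side")
R=Rt(o["orientation"])
for q in((-15,46,62),(-15,-46,62),(-15,46,20),(-15,-46,20),(69,0,12)):print(q,proj(s,o["tool_pos"]+R.apply(np.array(q)/1e3)).round(0))
asc(s["color"],300,385,280,340,1,2)
# tray centre line target: lip y .19
c=lambda y:.5855-.053*(y-.1638)
print(delta((c(.063)-.008,.063,.13),(180,0,-87),o))
E
```

```text
{'clock': 31.55, 'tool_pos': [0.577, -0.016, 0.063], 'orientation': [-179.808, -0.144, -86.85], 'joint_pos': [17.959, 21.75, -24.656, 0.273, -43.446, -15.007], 'force': [-0.426, -1.048, -0.284], 'opening': 0.018, 'gripper_force': 30.0}
(-15, 46, 62) [320. 318.]
(-15, -46, 62) [361. 316.]
(-15, 46, 20) [320. 305.]
(-15, -46, 20) [362. 303.]
(69, 0, 12) [347. 331.]
280 *#############################%#####%##******########%%%#%%%%%%%%%################%##
282 ############%%#####%%%###%#%#%%################************++*+++++==----------=*%###
284 ##############***#######*++++++================+==+++**++******##*+-:----------:-+###
286 ############+---=********+++++***+**************++###%#%#%#%#%##%%#+----=--------==+*
288 %######%###*=---=******+=*%%%#%%%%%%%%##*********+*#*#%####%%%#%####*********#*******
290 ++=---+++===---=+******+=*%%##%#%#%##%%##***********+#########%###%#**********++++++*
292 ------+****###**********+*##%##%%#%#%#####*****##*+++#%######%%###%*=---------------=
294 -----=+*+++++++++*#**##*+*#%%#######%%%#*++++*#%%*--+#%%##%%#%%%%%#+-----------------
296 ------=---
[... 1308 characters left out ...]
+++++++++++=---------------
326 --------------------------=+++++++++++++++*+++++=+++++++++++++++++++++---------------
328 ----------------------------++++++++++++++++++==+++++++++++++++++++++++=-------------
330 -----------------------------=+++++++++++++++++++++++++++++++++++++++++++=-----------
332 ------------------------------==+++++++++++++++++++++++++++=-------------------------
334 --------------------------------====--------------=+++++++=--------------------------
336 ------------------------------------------------==+++++++++++++++++=-----------------
338 --------------------------------------------++++++++++++++++++++++++=----------------
([-78.2, -10.2, -66.8], [-0.2, -0.1, 0.2])
```

Request:
move_arm --motion '[[[0, 0, -20], [0, 0, 0], 1], [[-10, -2, -42], [0, 0, 0], 1], [[-25, -4, -62], [0, 0, 0], 1], [[-45, -7, -67], [0, 0, 0], 1], [[-65, -9, -67], [0, 0, 0], 1], [[-78, -10, -67], [0, 0, 0], 1], [[-78, -10, -67], [0, 0, 0], 1]]'

```text
clock: 32.18
tool_pos: [0.5825, 0.0655, 0.1305]
orientation: [-179.8, -0.1, -86.7]
force: [0.7, -0.9, -3.1]
opening: 0.0178
gripper_force: 30.0
```

Request:
move_arm --motion '[[[0, 0, 20], [0, 0, 0], 1], [[0, 0, 40], [0, 0, 0], 1], [[0, 0, 52], [0, 0, 0], 1], [[0, 0, 58], [0, 0, 0], 1], [[0, 0, 61], [0, 0, 0], 1], [[0, 0, 62.5], [0, 0, 0], 1], [[0, 0, 63], [0, 0, 0], 1]]'

```text
clock: 32.77
tool_pos: [0.5827, 0.0628, 0.0676]
orientation: [-179.8, -0.1, -86.8]
force: [0.6, -0.7, -1.5]
opening: 0.0175
gripper_force: 30.0
```

```bash
python3 - <<'E'
from h import *
o=st();c=lambda y:.5855-.053*(y-.1638);p=o["tool_pos"]
print("lateral mm",(p[0]-c(p[1]))*1e3, delta((c(.18)-.009,.18,.0665),(180,0,-87),o))
E
```

```text
{'clock': 32.767, 'tool_pos': [0.583, 0.063, 0.068], 'orientation': [-179.818, -0.143, -86.821], 'joint_pos': [25.384, 22.118, -23.298, 0.287, -44.47, -22.409], 'force': [0.63, -0.692, -1.492], 'opening': 0.018, 'gripper_force': 30.0}
lateral mm -8.179686322889456 ([-117.4, 0.5, 0.8], [-0.2, -0.1, 0.2])
```

Request:
move_arm --motion '[[[-7, 0, 2], [0, 0, 0.2], 1], [[-18, 0, 2], [0, 0, 0.2], 1], [[-31, 0, 2], [0, 0, 0.2], 1], [[-44, 0, 2], [0, 0, 0.2], 1], [[-57, 0, 2], [0, 0, 0.2], 1], [[-70, 0, 2], [0, 0, 0.2], 1], [[-83, 0, 2], [0, 0, 0.2], 1], [[-95, 0, 2], [0, 0, 0.2], 1], [[-106, 0, 2], [0, 0, 0.2], 1], [[-115, 0, 2], [0, 0, 0.2], 1]]'

```text
clock: 33.6
tool_pos: [0.5768, 0.1792, 0.0667]
orientation: [-179.7, -0.2, -86.9]
force: [0.9, -7.1, 10.9]
opening: 0.0178
gripper_force: 30.0
```

Request:
move_arm --motion '[[[-6, 0, 0], [0, 0, 0], 1], [[-12, 0, 0], [0, 0, 0], 1], [[-18, 0, 0], [0, 0, 0], 1], [[-18, 0, 0], [0, 0, 0], 1]]'

```text
clock: 33.93
tool_pos: [0.5758, 0.1976, 0.0667]
orientation: [-179.7, -0.1, -86.9]
force: [-2.1, -2.1, 9.8]
opening: 0.0178
gripper_force: 30.0
```

Request:
move_arm --motion '[[[-6, 0, 0], [0, 0, 0], 1], [[-12, 0, 0], [0, 0, 0], 1], [[-12, 0, 0], [0, 0, 0], 1]]'

```text
clock: 34.18
tool_pos: [0.575, 0.2088, 0.0667]
orientation: [-179.7, -0.2, -86.9]
force: [-1.4, -4.8, 11.3]
opening: 0.0176
gripper_force: 30.0
```

Request:
move_arm --motion '[[[-6, 0, 0], [0, 0, 0], 1], [[-6, 0, 0], [0, 0, 0], 1]]'

```text
clock: 34.35
tool_pos: [0.5747, 0.2148, 0.0667]
orientation: [-179.7, -0.2, -86.9]
force: [-0.4, -4.5, 11.6]
opening: 0.0177
gripper_force: 30.0
```

Request:
move_arm --motion '[[[3, 0, -2], [0, -2, 0], 1], [[6, 0, -5], [0, -5, 0], 1], [[9, 0, -9], [0, -8, 0], 1], [[11, 0, -14], [0, -10, 0], 1], [[13, 0, -20], [0, -12, 0], 1], [[14, 0, -28], [0, -14, 0], 1], [[14, 0, -38], [0, -15, 0], 1], [[14, 0, -50], [0, -15, 0], 1], [[14, 0, -62], [0, -15, 0], 1], [[14, 0, -72], [0, -15, 0], 1]]'

```text
clock: 35.18
tool_pos: [0.5742, 0.2003, 0.1383]
orientation: [-179.9, 14.8, -86.9]
force: [0.5, -0.8, -3.7]
opening: 0.0179
gripper_force: 30.0
```

```bash
python3 - <<'E'
from h import *
o=st();F=[]
for k in range(8):
    s=snap("side");q=ctrl.get_obs();F.append(q["force"])
print(np.mean(F,0))
asc(s["color"],295,390,170,275,1,2)
R=Rt(o["orientation"])
for b in(0,10,20,30):
    Q=R*Ro.from_euler("y",b,degrees=True)
    print(b,[proj(s,o["tool_pos"]+Q.apply(np.array(q)/1e3)).round(0).tolist() for q in((-15,46,62),(-15,46,20),(-15,-46,20),(69,0,-12))])
E
```

```text
{'clock': 35.183, 'tool_pos': [0.574, 0.2, 0.138], 'orientation': [-179.856, 14.805, -86.942], 'joint_pos': [28.85, 18.291, -12.561, -16.525, -53.617, -16.608], 'force': [0.532, -0.79, -3.713], 'opening': 0.018, 'gripper_force': 29.999}
[-1.12451994 -0.66518399 -2.74890097]
170 ---------------------------=*###%##%%%###%#%##%%%%%##%%#####%###%*-:---------------------------
172 ----------------------------+#%#%%#%%##%##%#%##%#%#%###%%#%##%%#+:..:--------------------------
174 -----------------------------*%%%%##%%%#%#%##%######%##%#%###%#+-:..:--------------------------
176 -===-------------------------=*%%%%%%%###%%%#%####%%#%#%%#%%%#*==---:---=-====-====------------
178 ++*+==------------------------=+#%%%%%%%%%%%%%%%%%%%%#%%%%%%*=---------=*#########*+-----------
180 *##########*+--------------------+*#%%%%%%%%%%%%%%%#%%%%%%*+=---------=+###########*=----------
182 ############*=-------=--============+#%##%%%%%%%%%%%###*+=------------=#############+----------
184 ###############*################%##*+*+=====+++++++==----------------=+######%######*----------
186 ##*############%#%%%%
[... 4045 characters left out ...]
+=++++++++++++=----=++++=----
268 ---------------------==+====+==++====++++++++++++++++++++++++++++++++++++++++++++------=++++=--
270 -----------------------=++++++++++---++++++++++++++++++++++++++++++++++++++++++++=-------=+++==
272 ------------------------=+++++++++---=++++++++++++++++++++++++++++++++++++++++++++=--------=+++
274 --------------------------=+++++++=---+++++++++++++++++++++++++++++++++++++++++++++----------==
0 [[316.0, 228.0], [316.0, 217.0], [353.0, 215.0], [339.0, 235.0]]
10 [[316.0, 231.0], [316.0, 219.0], [353.0, 217.0], [340.0, 231.0]]
20 [[316.0, 235.0], [316.0, 220.0], [353.0, 219.0], [340.0, 226.0]]
30 [[317.0, 238.0], [316.0, 222.0], [354.0, 220.0], [340.0, 221.0]]
```

Request:
move_arm --motion '[[[-1, 0, -12], [0, -1, 0], 1], [[-3, 0, -28], [0, -2, 0], 1], [[-5, 0, -46], [0, -3, 0], 1], [[-8, 0, -66], [0, -4, 0], 1], [[-10, 0, -85], [0, -4, 0], 1], [[-11, 0, -95], [0, -4, 0], 1], [[-11, 0, -95], [0, -4, 0], 1]]'

```text
clock: 36.17
tool_pos: [0.5767, 0.1862, 0.234]
orientation: [-179.5, 18.9, -86.9]
force: [0.5, 0.3, -3.0]
opening: 0.0177
gripper_force: 30.0
```

```bash
python3 - <<'E'
from h import *
o=st();F=[]
for k in range(10):
    s=snap("side");q=ctrl.get_obs();F.append(q["force"])
print(np.mean(F,0))
asc(s["color"],295,390,170,262,1,2)
R=Rt(o["orientation"])
for b in(0,10,20,30):
    Q=R*Ro.from_euler("y",b,degrees=True)
    print(b,[proj(s,o["tool_pos"]+Q.apply(np.array(q)/1e3)).round(0).tolist() for q in((-15,46,62),(-15,46,20),(-15,-46,20),(69,0,-12))])
E
```

```text
{'clock': 36.167, 'tool_pos': [0.577, 0.186, 0.234], 'orientation': [-179.539, 18.916, -86.898], 'joint_pos': [24.916, 13.241, -5.756, -19.26, -64.603, -14.544], 'force': [0.541, 0.256, -3.021], 'opening': 0.018, 'gripper_force': 30.0}
[ 0.12495302  0.11140099 -3.34500912]
170 -+#%#####%###%####*****###%#*******************+++++***++++++++++++=---=-----=-=*%######%###%#=
172 -+##%##########+-----=+##*#++************+=+++===-=*#%##%%#%####%%#+-------------*#%%########+=
174 -=#%##%%%%%%%%*=---=*#%%%#*#%%#%%#%%%#%%##%%%%%%#*+***#%%%%%%#%#%%%#+++++++++++****#*++=======-
176 -=+**++++*####*++++*#####***#%#%%%#%%#%#%#**##********#%#%%%%##%#####******#**#******+======---
178 +**======+******#****#******#%#####%%#%#%#****####****%%#%%%%%#%#%%#+++========----=++====-----
180 ***+=====++========*###%%#*###%%%%#%%%%%%*----=#%%*=+#%%%%%#%%%%%%%*----------------=====------
182 ***++=====---------+####%%%%%%#%#%%%%%%%%+=---=*%#*==*####%#*******=----------------=++=-------
184 ****+==++=---------+#***###%%#%#+++++++##*+=---+##+=====+#*+-----------------------------------
186 **+++++==----------=*#
[... 3344 characters left out ...]
=+==++++++=----------=-------
254 -------------------==+===+=++=-::::::::::::::::::::::::::::::::::-=====++++++---------===------
256 --------------------===++++=++=:::::::::::::::::::::::::::::::::::-=++=++++++=---------====---:
258 --------------------==++++=+++=-:::::::::::::::::::::::::::::::::::=++=+++++++---------==++==--
260 --------------------===+=+=+=+=-:::::::::::::::::::::::::::::::::::-===+++++++=----=++++++++++=
0 [[317.0, 197.0], [318.0, 186.0], [357.0, 184.0], [343.0, 206.0]]
10 [[318.0, 201.0], [318.0, 188.0], [357.0, 186.0], [343.0, 201.0]]
20 [[318.0, 205.0], [318.0, 189.0], [358.0, 188.0], [343.0, 196.0]]
30 [[318.0, 208.0], [318.0, 191.0], [358.0, 190.0], [343.0, 190.0]]
```

One lump is left in the tray and two are on the level pan. Repeating the carry and tip.

Request:
move_arm --motion '[[[5, 0, -2], [0, 0, 0], 1], [[14, 0.6, -5.6], [0, 0, 0], 1], [[28, 1, -11], [0, 0, 0], 1], [[46, 2, -18.6], [0, 0, 0], 1], [[69, 2, -28], [0, 0, 0], 1], [[97, 3, -39], [0, 0, 0], 1], [[130, 4, -52], [0, 0, 0], 1], [[162, 5, -65], [0, 0, 0], 1], [[195, 6, -78], [0, 0, 0], 1], [[227, 7, -91], [0, 0, 0], 1]]'

```text
clock: 37.5
tool_pos: [0.5806, -0.0606, 0.2448]
orientation: [-179.7, 18.9, -87.0]
force: [0.8, 1.2, -2.8]
opening: 0.018
gripper_force: 30.0
```

Request:
move_arm --motion '[[[32, 1, -13], [0, 0, 0], 1], [[65, 2, -26], [0, 0, 0], 1], [[97, 3, -39], [0, 0, 0], 1], [[130, 4, -52], [0, 0, 0], 1], [[162, 5, -65], [0, 0, 0], 1], [[194, 6, -78], [0, 0, 0], 1], [[227, 7, -91], [0, 0, 0], 1]]'

```text
clock: 38.08
tool_pos: [0.5861, -0.3049, 0.2574]
orientation: [-179.7, 18.9, -87.0]
force: [1.3, 0.4, -2.8]
opening: 0.0175
gripper_force: 30.0
```

Request:
move_arm --motion '[[[31, 1, -12], [-0.4, 0, -1], 1], [[56, 2, -23], [-0.8, 0, -2], 1], [[78, 3, -31], [-1.1, 0, -3.2], 1], [[94, 4, -38], [-1.5, 0, -4.4], 1], [[106, 4.3, -43], [-1.9, 0, -5.6], 1], [[115, 4.7, -46], [-2.3, 0, -6.8], 1], [[120, 5, -48], [-2.7, 0, -7.8], 1], [[124, 5, -49], [-2.9, 0, -8.5], 1], [[124, 5, -49], [-2.9, 0, -8.5], 1]]'

```text
clock: 38.83
tool_pos: [0.5883, -0.4364, 0.2626]
orientation: [-179.8, 18.9, -78.0]
force: [-0.5, -0.6, -3.1]
opening: 0.0179
gripper_force: 30.0
```

```bash
python3 - <<'E'
from h import *
o=st();print(delta((.590,-.438,.200),(180,19,-78),o))
F=[]
for k in range(5):
    t=snap("top");F.append(ctrl.get_obs()["force"])
print(np.mean(F,0))
E
```

```text
{'clock': 38.833, 'tool_pos': [0.588, -0.436, 0.263], 'orientation': [-179.802, 18.856, -77.982], 'joint_pos': [-28.929, 34.857, 29.578, -14.371, -96.964, 40.7], 'force': [-0.495, -0.552, -3.077], 'opening': 0.018, 'gripper_force': 29.999}
([22.1, -1.1, 58.7], [-0.2, -0.1, 0.0])
[ 0.12694176  0.06906554 -2.9434892 ]
```

Request:
move_arm --motion '[[[5, -1, 15], [0, 0, 0], 1], [[10, -1, 30], [0, 0, 0], 1], [[15, -1, 43], [0, 0, 0], 1], [[20, -1, 54], [0, 0, 0], 1], [[20, -1, 54], [0, 0, 0], 1]]'

```text
clock: 39.5
tool_pos: [0.5892, -0.4359, 0.2022]
orientation: [-180.0, 19.0, -78.0]
force: [0.5, 0.1, -3.8]
opening: 0.0179
gripper_force: 30.0
```

Request:
move_arm --motion '[[[-12, 0, -9.5], [0, 7, 0], 1], [[-26, 0, -17.5], [0, 14, 0], 1], [[-40, 0, -23.5], [0, 21, 0], 1], [[-48, 0, -25.6], [0, 24.5, 0], 1], [[-56, 0, -27.6], [0, 28, 0], 1], [[-56, 0, -27.6], [0, 28, 0], 1], [[-64, 0, -28.6], [0, 31.5, 0], 1], [[-72, 0, -29.7], [0, 35, 0], 1], [[-72, 0, -29.7], [0, 35, 0], 1], [[-88, 0, -29.8], [0, 42, 0], 1]]'

```text
clock: 40.33
tool_pos: [0.5761, -0.3686, 0.263]
orientation: [-179.7, -22.2, -78.4]
force: [2.1, -3.4, -0.4]
opening: 0.0175
gripper_force: 30.0
```

Request:
move_arm --motion '[[[-13, 0, -13], [0, 7, 0], 1], [[-26, 0, -24], [0, 14, 0], 1], [[-41, 0, -32], [0, 21, 0], 1], [[-41, 0, -32], [0, 21, 0], 1], [[-41, 0, -32], [0, 21, 0], 1], [[-45, 0, -40], [0, 25, 0], 1]]'

```text
clock: 40.83
tool_pos: [0.563, -0.3128, 0.283]
orientation: [-179.7, -47.3, -78.5]
force: [1.0, -0.5, -2.3]
opening: 0.0182
gripper_force: 30.0
```

Request:
move_arm --motion '[[[28, 0, -27], [0, 0, 0], 1], [[58, 0, -54], [0, 0, 0], 1], [[58, 0, -54], [0, 0, 0], 1]]'

```text
clock: 41.08
tool_pos: [0.565, -0.3117, 0.3696]
orientation: [-179.1, -47.5, -78.9]
force: [1.8, 0.5, -0.8]
opening: 0.0177
gripper_force: 30.0
```

```bash
python3 - <<'E'
from h import *
o=st();print(delta((.58,-.19,.33),(180,0,-87),o))
s=snap("side");t=snap("top")
asc(s["color"],280,430,372,480,1,4)
g=t["color"].max(2)
for c,q,m in blobs(g<45,(205,195,310,265),20):print(c,q.tolist(),plane(t,c,.02).round(3))
F=[]
for k in range(6):
    t=snap("top");F.append(ctrl.get_obs()["force"])
print(np.mean(F,0))
E
```

```text
{'clock': 41.083, 'tool_pos': [0.565, -0.312, 0.37], 'orientation': [-179.053, -47.492, -78.869], 'joint_pos': [5.233, 4.394, -37.377, 58.83, -58.749, -30.921], 'force': [1.771, 0.498, -0.814], 'opening': 0.018, 'gripper_force': 29.999}
([-107.9, -39.1, -58.5], [-4.3, -47.3, 8.1])
372 =+***###*#####+-:------===+++*+**********#**#*######################################################*****=-:::--:---------------------:------:---=++++
376 ***##*########*****#**#**##******+++===-----:::-+#####################################***+++*#########****+-------------------------:----------------+
380 ##+--+######*+==------::-:::::-::------===++***##################****++==------:::::::-----+#####**####*****+---:-------::--------------------------:-
384 ::-:-+######*+----===+++************#**####*****++==-------::---:::-----==+++***********#################*****=-------------------------------:-------
388 :-::-+*########*#*###*#***+++===-------:::--::------==++++*******#**#####%%%%###*+===---:-+####**#########******--:---------------:---:---------------
392 -:-:-=*#######*-::::::--:------===+++**
[... 2762 characters left out ...]
------:-=##***##########%%######*****##########*###########*###**#*******#####%################*########*#####*##########*++++++++++++++=--
468 --------------------=##############****#*****############*#*******##################################################*******#######*==++++++++++++++---
472 ---------------------+*##*##*#####*######%%%%%%%#####%##%####################################%###################################*+++++++++=+++++=---:
476 ----------------------+##########%%%#************##***################*######%##%##%##########################*##*##############*+++++++++++=-=+++++--
[242.9 222.2] [235, 214, 17, 17, 244] [0.607 0.309 0.02 ]
[ 0.08115886  0.18498221 -2.74495111]
```

Request:
move_arm --motion '[[[-108, -39, -58], [-4.3, -47.3, 8], 1], [[-108, -39, -58], [-4.3, -47.3, 8], 1], [[-108, -39, -58], [-4.3, -47.3, 8], 1], [[-108, -39, -58], [-4.3, -47.3, 8], 1], [[-108, -39, -58], [-4.3, -47.3, 8], 1], [[-108, -39, -58], [-4.3, -47.3, 8], 1], [[-108, -39, -58], [-4.3, -47.3, 8], 1], [[-108, -39, -58], [-4.3, -47.3, 8], 1]]'

```text
clock: 42.15
tool_pos: [0.578, -0.1916, 0.3207]
orientation: [179.4, 0.3, -87.2]
force: [2.2, 0.1, -2.6]
opening: 0.0179
gripper_force: 30.0
```

Request:
move_arm --motion '[[[-170, 30, 100], [0, 0, 0], 1], [[-170, 30, 100], [0, 0, 0], 1], [[-170, 30, 100], [0, 0, 0], 1], [[-170, 30, 100], [0, 0, 0], 1], [[-170, 30, 100], [0, 0, 0], 1], [[-170, 30, 100], [0, 0, 0], 1], [[-170, 30, 100], [0, 0, 0], 1]]'

```text
clock: 42.73
tool_pos: [0.5358, -0.0209, 0.2197]
orientation: [179.2, -0.1, -86.8]
force: [0.4, 0.3, -1.4]
opening: 0.018
gripper_force: 30.0
```

```bash
python3 - <<'E'
from h import *
o=st();print(delta((.55,-.02,.062),(180,0,-87),o))
t=snap("top");g=t["color"].max(2)
asc(t["color"],450,570,180,285,1,3)
print([proj(t,p).round(0).tolist() for p in((.5594,-.2946,.02),(.5594,-.2946,.109))])
E
```

```text
{'clock': 42.733, 'tool_pos': [0.536, -0.021, 0.22], 'orientation': [179.241, -0.147, -86.753], 'joint_pos': [18.686, 9.041, -18.447, -0.068, -63.282, -15.409], 'force': [0.43, 0.265, -1.41], 'opening': 0.018, 'gripper_force': 30.0}
([-0.5, -16.3, 157.5], [0.8, -0.1, 0.2])
180 %%%%%##%%%%%%#**##=---------------+++*+++++++++*++**++++++++++++*+++++++*+**++***+*+++=+*+=*++*+++++****+**++*++*+++++++
183 %%%#**###%%%#**##+-------------==++++++**++++++*+++++++++++++++++*++++++++*+*++++*++++***##***++=++*+*++*++*+=----=+*+++
186 %%%%%%%%%%%#***#+----------==+++++++++++**+*++==---+++++++++++++++*+++++++*++**++*++*#%%%%%%%%#*+*+++*++*+--------=+*++*
189 %%%%%%%%%#***##=-------==+++++*+++*+*+++++++*+++*++++*+++++*+*+++*++++********####%%%%%%%%%%%%#+++==*+*++*+---------=+++
192 %%%%%%%#***##*+---=++++*+++**+++++++++++++*+++++*+++++++*+****######################%%%%%%%*==--------++*+++---------+++
195 %%%%#****##*+++-++++*+++*+*+**+++++++++++++*****################################%#%%%####%%#==-------=++*++++-------=++*
198 ##****###*+++++-*####**+++++++***#####%%%%%%%%########%%##########%#####
[... 2881 characters left out ...]
###%%##*+*#%#*+===+++++++++++++++++*+*++++
270 ----------------------*###########%%########%%%%%%%%%%###########%%##**++====-------------------=++*++++++*+++++++*+++++
273 ----------------------=*####%#%%%%%##########%%%%%%%%##**++===----------------------------------++*+*+++++*+++++*+++*+++
276 ---------------------+*%%%%%%%%%%%##########%#*=-----------------------------------------------+++++++++++++++++*+++++++
279 --------------------*%%%%%%%%**+==---=--=+###*###*=---------------------------------------------++++++++++++++++*+++**+*
282 ----------------------+==-------------------=##*#####+=----------------------------------------=+++++*+++*+*+****++++**+
[[500.0, 238.0], [512.0, 231.0]]
```

Four lumps are in the basket, at top pixels (479,226), (490,249), (505,259) and (528,256), and one is in the tray. Laying the shovel down flat.

Request:
move_arm --motion '[[[0, -16, 40], [0.8, 0, 0], 1], [[0, -16, 80], [0.8, 0, 0], 1], [[0, -16, 100], [0.8, 0, 0], 1], [[0, -16, 115], [0.8, 0, 0], 1], [[0, -16, 128], [0.8, 0, 0], 1], [[0, -16, 140], [0.8, 0, 0], 1], [[0, -16, 150], [0.8, 0, 0], 1], [[0, -16, 156], [0.8, 0, 0], 1], [[0, -16, 158], [0.8, 0, 0], 1], [[0, -16, 158], [0.8, 0, 0], 1]]'

```text
clock: 43.62
tool_pos: [0.552, -0.0217, 0.0636]
orientation: [-179.7, -0.1, -87.0]
force: [0.4, -2.5, 1.5]
opening: 0.0178
gripper_force: 30.0
```

Request:
move_arm --motion '[[[0, 0, 0], [0, 0, 0], 0.6], [[0, 0, 0], [0, 0, 0], 0.3], [[0, 0, 0], [0, 0, 0], 0], [[0, 0, 0], [0, 0, 0], 0], [[0, 0, 0], [0, 0, 0], 0], [[0, 0, 0], [0, 0, 0], 0], [[0, 0, -20], [0, 0, 0], 0], [[0, 0, -60], [0, 0, 0], 0], [[0, 0, -100], [0, 0, 0], 0], [[0, 0, -140], [0, 0, 0], 0]]'

```text
clock: 44.45
tool_pos: [0.5503, -0.0212, 0.2043]
orientation: [-179.9, -0.0, -86.9]
force: [1.6, 0.4, -0.4]
opening: 0.0788
gripper_force: 0.0
```

Request:
move_arm --motion '[[[0, 150, -60], [0, 0, 0], 0], [[0, 150, -60], [0, 0, 0], 0], [[0, 150, -60], [0, 0, 0], 0], [[0, 150, -60], [0, 0, 0], 0], [[0, 150, -60], [0, 0, 0], 0], [[0, 150, -60], [0, 0, 0], 0]]'

```text
clock: 44.95
tool_pos: [0.4001, -0.029, 0.264]
orientation: [-179.5, 0.1, -86.9]
force: [0.6, 0.0, -0.1]
opening: 0.0878
gripper_force: 0.0
```

```bash
python3 - <<'E'
from h import *
o=st();s=snap("side");t=snap("top")
print([[proj(v,p).round(0).tolist() for p in((.505,.0,0),(.597,.0,0),(.505,.107,0),(.597,.107,0),(.553,-.09,.062))] for v in(s,t)])
asc(s["color"],290,385,262,340,1,2)
asc(t["color"],310,425,205,290,1,3)
g=t["color"].max(2)
for c,q,m in blobs(g<45,(205,195,310,265),20):print(c,q.tolist(),plane(t,c,.02).round(3))
for c,q,m in blobs(wood(t["color"]),(330,180,440,300),15):print("wood t",c,q.tolist())
for c,q,m in blobs(wood(s["color"]),(290,270,400,345),15):print("wood s",c,q.tolist())
E
```

```text
{'clock': 44.95, 'tool_pos': [0.4, -0.029, 0.264], 'orientation': [-179.528, 0.079, -86.887], 'joint_pos': [24.523, -7.795, -29.59, 0.107, -67.737, -21.45], 'force': [0.576, 0.043, -0.102], 'opening': 0.088, 'gripper_force': 0.0}
[[[309.0, 318.0], [349.0, 317.0], [308.0, 284.0], [346.0, 284.0], [333.0, 330.0]], [[374.0, 264.0], [373.0, 226.0], [329.0, 264.0], [328.0, 226.0], [415.0, 239.0]]]
262 -------------------------===++=======::::::::::::::::::::::::::::::::::::==+++++++++-----=++++=
264 --------------------------==+===+=+==-:::::::::::::::::::::::::::::::::::-=++++++++++-----++++-
266 --------------------------=======+====---:--:::-----------=-==============+++++++++++------++++
268 --------------------------======+++++++=============+====-------------------=+++++++++-----==++
270 ----------------------------=++++++++++--------------------------------------=++++++++=-------=
272 -----------------------------=+++++++++-----------------------------------------+++++++=-------
274 -------------------------------=+++++++=------------------------------------------++++++-------
276 -
[... 6122 characters left out ...]
-==------=-----------=+*##%%%%%%%%%%%%%%%###########%%#*****#%%%%####%%%
280 -=----=--------------=---=---------=---------------------==+*#%%%%%%%%%%%%%#%%#################%%#*****%%%%%%%%%%%%
283 -----------=-=---=--=------------=---=---=--==------=+*#%%%%%%%%%%%%%%#####%###################%##****#%%%%%%%%%%%%
286 --=--==----------=------------=----=----=----=++##%%%%%%%%%%%%%%%################################*****#%%%%%%%%%%%%
289 --------=-=------------=---------------=+*#%%%%%%%%%%%%%%%###%###################################*****#%%%%%%%%%%%%
[242.8 222.2] [234, 214, 18, 17, 246] [0.607 0.309 0.02 ]
wood t [398.  239.1] [381, 234, 36, 11, 308]
wood s [332.4 314.5] [327, 298, 12, 35, 229]
```

```bash
python3 - <<'E'
from h import *
t=snap("top")["color"];a=cv2.imread("pics/top0.png")
for n,(x0,y0,x1,y1) in dict(mug=(258,138,300,196),books=(314,130,390,188),bottle=(398,130,435,182)).items():
    print(n,np.abs(t[y0:y1,x0:x1].astype(int)-a[y0:y1,x0:x1]).mean().round(1))
print(ctrl.close_job())
E
```

```text
mug 8.0
books 8.1
bottle 5.2
the job is handed in; nothing more can be done
None
```

The job is handed in at about 45 s on the robot's clock: trivet swung well clear (about 1.8 rad), four lumps tipped into the basket and one left in the tray, shovel flat and right way up on the bare hearth. Bottle, mug and books look untouched; one lump rolled off onto the hearth during the first scoop but was scooped back up with the shovel.

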